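# Pin a cast link under a ratchet hold-down

## Task

Ratchet the hold-down up by its grip to its top tooth and let go, so that the pawl holds it there. Lay the cast link flat on the bed along the scribed centre line, boss towards the bed's open end and its bright round spot under the middle of the pad, and let go of it; then press the pawl's thumb plate and keep it down until the pad has come all the way down onto the link, and let go. Leave the other things on the bench where they are.

Things in the scene. Friction and masses are not known exactly. Their poses are not given: they have to be found in the camera images.
- stand: Grey hold-down stand, fixed to the bench. Origin: bench level, under the rail's axis; +x runs from the bed's open end to the pawl's thumb plate, z up. Bed (base plate) 12 mm thick, x -285 to +75 mm, y -50 to +50 mm, black scribed lines along y = 0 and across at x = -110 mm. Upright guide x -24 to +40 mm, y -25 to +25 mm, top 135 mm above the bench, holds the vertically sliding steel rail.
- beam_end (a point): End of the beam that the rail carries over the bed, on its underside, at stand x = -126 mm, 145 mm above the bench with the rail at 0 (205 mm at the top tooth). Beam 26 mm wide, 22 mm high; the pad hangs below it on a vertical stem of 18 mm diameter at stand x = -110 mm.
- rail (a joint): Height of the rail, m, 0 = lowest, stop at 0.066; beam, stem, pad and grip move with it. The pawl holds it at 0.015, 0.030, 0.045, 0.060 (top tooth); above 0.060 it sinks back to 0.060 when let go. It starts at rest near 0. Pulling up takes about 12 to 20 N; it cannot be pushed down past the pawl. With the pawl out it sinks by its own weight (0.75 kg) at about 0.1 m/s.
- pawl (a joint): Angle of the sprung pawl, rad: 0 = engaged, end stop 0.34 with the thumb plate right down. Above about 0.2 it is clear of the teeth; it springs back when let go and then catches the next tooth. Pressing takes about 3 to 8 N. It pivots about a line along the stand's y at x = 29.5 mm, 60 mm above the bench.
- grip (a point): Centre of the black rubber grip block on top of the rail: 70 mm along the stand's x, 18 mm wide along its y, 30 mm high, long edges free, to be pinched from above across its width. 195 mm above the bench with the rail at 0.
- pad (a point): Centre of the flat underside of the round pad (36 mm diameter). 14 mm above the bench (2 mm above the bed) with the rail at 0, 74 mm above the bench at the top tooth.
- bed_mark (a point): Crossing of the scribed lines on the bed's upper face, plumb below the pad, 12 mm above the bench.
- tail (a point): Centre of the upper face of the pawl's black thumb plate, 36 x 36 mm, about 125 mm from the rail's axis on the stand's +x side, 77.5 mm above the bench when the pawl is engaged. Pressed straight down about 30 mm it reaches the stop, tilting outwards by 0.34 rad.
- link: Dark cast steel link, loose, about 0.45 kg, flat underside. Round boss 54 mm diameter, 36 mm high with a 30 mm vertical through hole at one end; from it a bar 30 mm wide and 22 mm high runs along the link's +x axis to x = 160 mm. Origin: centre of the boss, on the underside; z up. Balances at about x = 55 mm. When rightly laid its +x axis points along the stand's +x.
- link_spot (a point): Centre of the bright machined spot, 25 mm diameter, on the top face of the link's bar, at x = 135 mm, z = 22 mm of the link.
- bearing: Bystander: steel bearing ring, 72 mm diameter, 20 mm high. Origin: centre of the underside.
- sprocket: Bystander: sprocket with hub, 105 mm diameter, 26 mm high. Origin: centre of the underside.
- wrench: Bystander: wrench, 190 mm, lying flat.
- hammer: Bystander: hammer, 280 mm, lying.
- driver: Bystander: screwdriver, 200 mm, lying.
- oil: Bystander: grey oil bottle, 70 mm diameter, 200 mm high, standing.
- jar: Bystander: glass jar, 72 mm diameter, 100 mm high, standing.
- spray: Bystander: white spray can, 60 mm diameter, 190 mm high, standing.
Things that resemble listed ones, but are neither listed nor needed, are in the scene too. Leave any red or yellow look-alike of the link alone.

How it is judged:
On the way, in this order (a step that is already met when the one before it is completed fails the run):
1. the rail stands on its top tooth, let go (value of joint rail between 0.056 and 0.0625 m and contact force between the fingers and stand below 0.3 N), for 0.2 s.
2. the link lies on the bed with its spot under the raised pad, let go (value of joint rail above 0.056 m and horizontal distance between link_spot and bed_mark below 0.014 m and angle between the x axis of link and the x axis of stand, either way round below 0.17 rad and height (world z) of link below 0.0145 m and contact force between the fingers and link below 0.3 N), for 0.2 s.
At the end, for the whole second after the job is handed in: The link lies flat on the bed, its bright spot within 14 mm of the crossing of the scribed lines and its length within 10 degrees of the centre line, boss towards the bed's open end; the pad rests on it with the rail's weight (rail between 0.016 and 0.0235), the pawl is let go and all is at rest (horizontal distance between link_spot and bed_mark below 0.014 m and angle between the x axis of link and the x axis of stand, either way round below 0.17 rad and height (world z) of link below 0.0145 m and angle between link's own z axis and vertical below 0.06 rad and value of joint rail between 0.016 and 0.0235 m and contact force between rail and link above 2 N and value of joint pawl below 0.24 rad and linear speed of link below 0.01 m/s); the robot touches nothing.
It fails at once if a bystander is moved more than 20 mm (distance of any of bearing, sprocket, wrench, hammer, driver, oil, jar, spray from where it was at the start of the episode above 0.02 m).
It also fails if it takes over 67 s, if anything falls off the work surface, if the arm or the gripper's body presses on something with over 40 N, if the wrist force passes 120 N, or if a joint passes its speed limit or range.

## Robot

A 6-joint arm with a two-finger parallel gripper is mounted at the origin on the work surface. World frame = base frame: x ahead of the robot, y to its left, z up, the work surface at z = 0. Lengths are in m, angles in rad, forces in N, time in s.
With the tool pointing down it reaches from about 0.2 to 0.875 m from the base axis. Payload 3.4 kg.
Tool frame: the origin (TCP) lies between the finger pads; the fingertips stand 8 mm ahead of it and the grasp point (between the pads) lies 11 mm behind it; z points along the fingers, y is the direction in which the jaws open and shut (so a half turn about z gives the same grasp; the last joint's range is limited). The gripper opens to 94 mm and grips with 3 to 60 N. Pads are 16 mm wide; open, the fingers measure 119 mm over their backs; the gripper's body (75 mm by 177 mm) begins 78 mm behind the grasp point.
Start: joints at [1.209, 0.276, 1.505, -0, 1.361, -0.121], TCP at [0.137, 0.558, 0.19] pointing down, gripper open.
Joint ranges: [-2.89, 2.89], [-0.75, 2.08], [0.22, 2.7], [-1.18, 4.32], [0.11, 2.71], [-2.7, 2.7]. Speed limits (rad/s): [2.57, 2.57, 3.14, 3.14, 3.14, 3.14].

## Interface

Orientations are given as a rotation vector (axis times angle).
In Python, from plant import arm gives the robot as it stands. The module is installed in compiled form; this text tells all that it offers.
- The arm moves only by the tool apply_moves, never from a script. Its argument "commands" is one flat list of numbers, 6 for each row, row after row: the shift along the tool's x, y, z in mm, then the turn, a rotation vector about the tool's x, y, z in degrees. In form: [x, y, z, rx, ry, rz, x, y, z, rx, ry, rz, ...]. A call has 1 to 5 rows; each row shifts and turns the commanded pose from where the row before left it, along the tool's axes as they then stand; what a row does not reach is not made up. A row lasts 1/10 s, in which the tool goes at most 50 mm and 8.59 degrees, less where a joint would pass 70% of its speed; a pose out of reach is approached as far as the arm can. A call is refused whole if a number of a shift passes 50 or a number of a turn 8.59, either way. A call with a gripper value outside its range is refused whole. "claw" is the opening, from 0 (shut) to 1 (fully open), set as the call begins (left out, the last holds). The fingers move at their own pace and stop on an object; the grip force is fixed at half the most. Time passes only in rows, so rows that do not move let the fingers close. It gives the time, the measured TCP pose, the force and the opening at its end, in the units of the state.
- arm.read_state(): the state, without advancing time (a new reading comes with each control period).
- arm.grab_frame(name): name is "scene" or "side" or "wrist"; returns (picture, depth): 400x640x3 uint8, red, green, blue; 400x640 float32, m along the optical axis (not along the pixel's ray), 0 where there is no reading.
- arm.get_calibration(name): a dict with "mtx" (3x3 intrinsics, pixels), "k1" (the pictures are not rectified: a ray, as slopes to the right and down, at radius r is drawn at 1 + k1 r^2 times it, then the intrinsics apply), "R" (3x3) and "t" (3): a world point X has camera coordinates R X + t; the wrist camera has in their place "T_tool_cam" (4x4, takes a point from camera to tool coordinates, whose origin is the TCP and whose axes are the flange's). Camera axes: x right, y down, z forward; pixel columns grow to the right and rows downward; lengths in m; the calibration is good to about 2 mm. A picture is of the moment at which its call begins: read the wrist's pose just before it. get_calibration takes no time and is no camera call.
- arm.sign_off(): hands the job in, once; it reports no verdict.
Trained networks look in the newest picture that a camera, given by its name, has taken for a name from the list of things; names that differ only in an ending like _2 or _b are one class to them, and where a whole thing is asked for, a point or a joint stands for the part that bears it (a point fixed in the world has none). Each returns a list of dicts, best first, with "score" (0 to 1); they miss things now and then, are a little off and sometimes report something else, mostly with a low value. They report only what shows in the picture. A call takes as long as a camera call. They do not tell look-alikes from the thing itself.
- arm.recognise(camera, name): "bbox" ([left, top, right, bottom] in pixels, round what is visible of it).
- arm.trace(camera, name): "region" (400x640 bool, what is visible of it) and "bbox" ([left, top, right, bottom] in pixels, round what is visible of it).
The state is a dict: "time_s": time; "joint_positions": joint angles; "joint_vel": joint speeds; "joint_torque": joint torques, N m; "position": TCP position; "ee_rot": TCP orientation; "contact_force": force on the tool from outside, world axes, zero at the start; "torque": the same for the moment, N m; "grip_width": opening from 0.0 (shut) to 1.0 (fully open).
Only numpy, scipy, OpenCV 4.12 (cv2) and the standard library are available. Lean on these libraries where they do the work, as an engineer would, in place of code of your own. Each camera call takes 0.05 s, during which the arm holds its last target.

## Working session

There is one attempt and no reset: what is moved stays moved. The work goes in short steps, Python scripts to look and compute and a tool call to move; the robot and the scene stay as the last step left them, time stands still between calls to the robot, and variables do not carry over. Pictures are saved under pics/ and viewed, and the job is handed in when it is done.

Besides the shell and the picture viewer there is one more tool, called after ">>>" as name(argument=value, ...) on one line, values as JSON. apply_moves: Moves the arm, as the interface text tells. Its arguments: {"type":"object","properties":{"commands":{"type":"array"},"claw":{"type":"number"}},"required":["commands"]}

```bash
ls; mkdir -p pics
cat > h.py <<'E'
import numpy as np, cv2
from plant import arm
def cal(n): return arm.get_calibration(n)
def unproj(n, uv, depth=None, z=None, st=None):
    """uv Nx2 -> world; with depth (N) or on plane z"""
    c=cal(n); K=np.array(c['mtx']); uv=np.asarray(uv,float).reshape(-1,2)
    xd=(uv[:,0]-K[0,2])/K[0,0]; yd=(uv[:,1]-K[1,2])/K[1,1]
    rd=np.hypot(xd,yd); r=rd.copy()
    for _ in range(20): r=rd/(1+c['k1']*r*r)
    s=np.where(rd>0,r/np.maximum(rd,1e-12),1); ray=np.c_[xd*s,yd*s,np.ones(len(xd))]
    if n=='wrist':
        T=np.array(c['T_tool_cam']); Rt=cv2.Rodrigues(np.array(st['ee_rot'],float))[0]
        Rcw=Rt@T[:3,:3]; o=Rt@T[:3,3]+np.array(st['position'])
    else:
        R=np.array(c['R']); Rcw=R.T; o=-R.T@np.array(c['t']).ravel()
    d=ray@Rcw.T
    if depth is not None: return o+d*np.asarray(depth).reshape(-1,1)
    return o+d*((z-o[2])/d[:,2:3])
def proj(n, X, st=None):
    c=cal(n); K=np.array(c['mtx']); X=np.asarray(X,float).reshape(-1,3)
    if n=='wrist':
        T=np.array(c['T_tool_cam']); Rt=cv2.Rodrigues(np.array(st['ee_rot'],float))[0]
        Rcw=Rt@T[:3,:3]; o=Rt@T[:3,3]+np.array(st['position'])
        P=(X-o)@Rcw
    else: P=X@np.array(c['R']).T+np.array(c['t']).ravel()
    x=P[:,:2]/P[:,2:]; r2=(x**2).sum(1,keepdims=True); x=x*(1+c['k1']*r2)
    return np.c_[x[:,0]*K[0,0]+K[0,2], x[:,1]*K[1,1]+K[1,2]]
def save(name,img): cv2.imwrite('pics/'+name+'.png',cv2.cvtColor(img,cv2.COLOR_RGB2BGR))
E
python3 - <<'E'
from h import *
st=arm.read_state(); print(st)
for n in ('scene','side','wrist'):
    im,d=arm.grab_frame(n); save('a_'+n,im); np.savez('f_'+n,im=im,d=d)
    print(n,cal(n))
for n in ('scene','side'):
    for t in ('stand','link','grip','pad','tail','link_spot','beam_end','bed_mark'):
        try: print(n,t,[(round(r['score'],2),[int(v) for v in r['bbox']]) for r in arm.recognise(n,t)])
        except Exception as e: print(n,t,e)
print(arm.read_state()['time_s'])
E
```

```text
pics
{'time_s': 0.0, 'joint_positions': array([ 1.20895570e+00,  2.76562239e-01,  1.50605795e+00, -3.50285872e-05,
        1.36071868e+00, -1.21027826e-01]), 'joint_vel': array([ 0.0010524 ,  0.0007661 , -0.00153658,  0.00013509, -0.0004425 ,
        0.00064195]), 'joint_torque': array([-1.15782350e-03, -4.04576862e+01, -2.37231356e+01,  6.99648215e-02,
        3.48391919e-02, -1.37765937e-04]), 'position': array([0.13696298, 0.55785983, 0.18955341]), 'ee_rot': array([-3.77296796e-01, -3.11846600e+00,  2.67593724e-03]), 'contact_force': array([-0.25899383,  0.39161828, -0.28185204]), 'torque': array([-0.00620427,  0.00362949, -0.00265483]), 'grip_width': 1.0019358500828452}
scene {'mtx': array([[400.88303194,   0.        , 316.23896273],
       [  0.        , 400.88303194, 206.15573423],
       [  0.        ,   0.        ,   1.        ]]), 'k1': -0.002851729133395012, 'R': array([[-0.48020144,  0.87705949,  0.01316153],
       [ 0.61236831,  0.3459471 , -0.71086262],
       [-0.628022  , -0.33329755, -0.70320773]]), 't': array([ 0.19478591, -0.23517408,  1.83818051])}
side {'mtx': ar
[... 1197 characters left out ...]
, [223, 159, 336, 230])]
scene tail [(0.48, [226, 181, 237, 191])]
scene link_spot [(0.88, [401, 219, 452, 240]), (0.74, [353, 225, 388, 271])]
scene beam_end [(0.91, [247, 160, 290, 212])]
scene bed_mark [(0.62, [223, 161, 333, 225])]
side stand [(0.95, [330, 148, 362, 241])]
side link [(0.92, [290, 266, 349, 286]), (0.91, [313, 364, 389, 389])]
side grip [(0.91, [342, 151, 350, 215])]
side pad [(0.73, [341, 151, 353, 214]), (0.34, [251, 205, 280, 235])]
side tail [(0.54, [288, 160, 305, 186])]
side link_spot [(0.64, [290, 267, 350, 286]), (0.59, [357, 284, 385, 337]), (0.59, [312, 362, 390, 387])]
side beam_end [(0.56, [341, 150, 350, 215])]
side bed_mark [(0.6, [329, 149, 361, 245])]
0.95
```

View pics/a_scene.png

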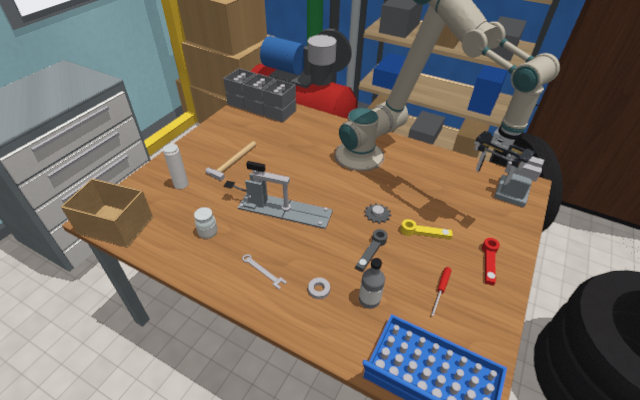

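View pics/a_side.png

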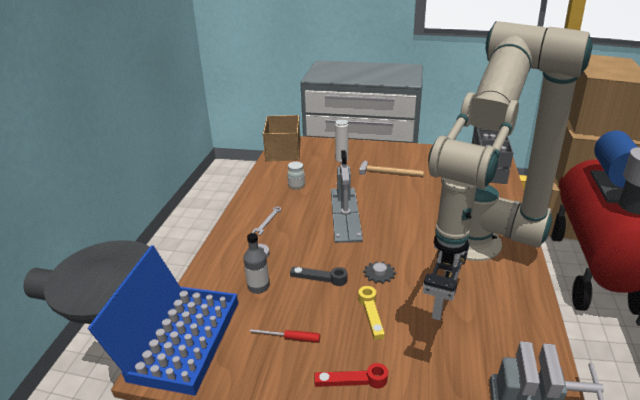

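View pics/a_wrist.png

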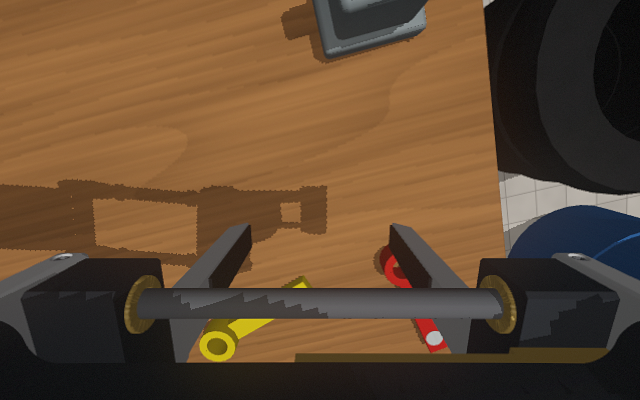

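Run:
```python
from h import *
for n,b in (('scene',(210,140,510,310)),('side',(240,140,400,400))):
    im=np.load('f_%s.npz'%n)['im']; x0,y0,x1,y1=b; c=im[y0:y1,x0:x1]
    k=min(800/c.shape[1],600/c.shape[0]); k=int(k*10)/10
    save('a_%s_crop'%n,cv2.resize(c,None,fx=k,fy=k,interpolation=cv2.INTER_CUBIC)); print(n,k)
```

```text
scene 2.6
side 2.3
```

View pics/a_scene_crop.png

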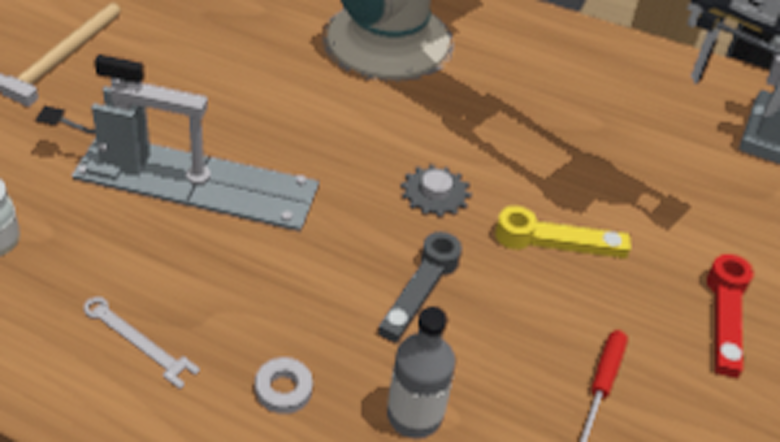

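View pics/a_side_crop.png

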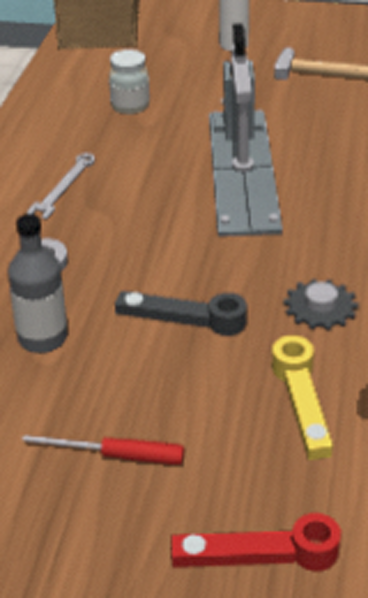

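The dark link is at scene (372,249) / side (320,275): a dark round boss with a hole, and a bright spot on the bar. The yellow one at scene (427,229) and the red one at (491,260) are the look-alikes. Next I measure the poses from depth.

Run:
```python
from h import *
F={n:np.load('f_%s.npz'%n) for n in ('scene','side')}
def cloud(n,b):
    d=F[n]['d']; im=F[n]['im']; x0,y0,x1,y1=b
    v,u=np.mgrid[y0:y1,x0:x1]; dd=d[y0:y1,x0:x1]
    m=dd>0
    return unproj(n,np.c_[u[m],v[m]],dd[m]),np.c_[u[m],v[m]],im[y0:y1,x0:x1][m]
for n,sb,lb in (('scene',(215,155,345,240),(350,222,394,276)),('side',(322,140,370,248),(285,262,354,290))):
    P,uv,c=cloud(n,(100,100,600,390) if n=='scene' else (150,150,500,390))
    t=np.abs(P[:,2])<0.006
    print(n,'table z',np.median(P[t,2]))
    P,uv,c=cloud(n,sb)
    sat=c.max(1).astype(int)-c.min(1)
    m=(np.abs(P[:,2]-0.012)<0.006)&(sat<40)
    print('bed n',m.sum(),'z',np.median(P[m,2]))
    r=cv2.minAreaRect((P[m,:2]*1000).astype(np.float32)); print(r, cv2.boxPoints(r).round())
    g=(P[:,2]>0.185)&(P[:,2]<.22); print('grip top',g.sum(), (P[g]*1000).mean(0).round(1)); 
    if g.sum()>5: print(cv2.minAreaRect((P[g,:2]*1000).astype(np.float32)), np.percentile(P[g,2],[5,50,95]))
    P,uv,c=cloud(n,lb); sat=c.max(1).astype(int)-c.min(1)
    m=(P[:,2]>0.012)&(P[:,2]<.045)&(sat<40)
    Q=P[m]*1000
    mu=Q[:,:2].mean(0); w,V=np.linalg.eigh(np.cov(Q[:,:2].T)); ax=V[:,1]
    print('link n',m.sum(),mu,'axis deg',np.degrees(np.arctan2(ax[1],ax[0])), cv2.minAreaRect(Q[:,:2].astype(np.float32)))
    b=Q[:,2]>30; print('boss',b.sum(),Q[b].mean(0)); print(cv2.minAreaRect(Q[b,:2].astype(np.float32)))
    sp=c.min(1)>150; S=P[sp&(P[:,2]>.01)]*1000; print('spot',len(S),S.mean(0) if len(S) else '')
```

```text
scene table z -0.0007043981269783117
bed n 1412 z 0.01106678001758965
((388.27056884765625, -148.36444091796875), (431.7411804199219, 573.6077270507812), 38.738555908203125) [[  40.  -60.]
 [ 399. -507.]
 [ 736. -237.]
 [ 377.  210.]]
grip top 147 [ 495.6 -204.1  201. ]
((492.662353515625, -206.48843383789062), (21.407222747802734, 67.94176483154297), 8.92532730102539) [0.18672029 0.20284897 0.21133546]
link n 444 [496.92870155 275.42747794] axis deg 176.96998591969535 ((501.1864013671875, 278.994140625), (188.0286102294922, 51.003990173339844), 0.9207823276519775)
boss 101 [436.94427267 277.60297954  34.86681269]
((435.0376281738281, 277.42840576171875), (52.283138275146484, 51.32097625732422), 63.15148162841797)
spot 37 [566.82368892 268.95744702  21.11091635]
side table z 0.00020824994839352406
bed n 1087 z 0.01133769213266711
((474.22686767578125, -268.0573425292969), (150.82574462890625, 706.9036254882812), 6.567948341369629) [[ 359.   74.]
 [ 440. -628.]
 [ 590. -611.]
 [ 509.   92.]]
grip top 67 [ 487.  -196.1  204.1]
((488.2212219238281, -204.46282958984375), (16.8280029296875, 80.1170654296875), 12.309417724609375) [0.18885612 0.20657314 0.21264309]
link n 531 [486.027547   280.73617615] axis deg 175.65078480361151 ((499.0207214355469, 281.5409240722656), (184.75660705566406, 55.24524688720703), 0.8031892776489258)
boss 128 [431.34529689 282.86590157  35.32695121]
((432.4095764160156, 280.3549499511719), (47.78095626831055, 56.31950378417969), 8.296956062316895)
spot 28 [567.38857468 269.11607546  22.00752756]
```

Run:
```python
from h import *
from scipy.optimize import least_squares
for n,b in (('scene',(236,170,340,232)),('side',(326,180,366,245))):
    f=np.load('f_%s.npz'%n); im,d=f['im'],f['d']
    x0,y0,x1,y1=b
    M=np.zeros(d.shape,np.uint8)
    v,u=np.mgrid[y0:y1,x0:x1]
    P=unproj(n,np.c_[u.ravel(),v.ravel()],d[y0:y1,x0:x1].ravel())
    c=im[y0:y1,x0:x1].reshape(-1,3); sat=c[:,0].astype(int)-c[:,2]   # r-b : wood positive
    m=(P[:,2]>.005)&(P[:,2]<.016)&(sat<10)
    M[v.ravel()[m],u.ravel()[m]]=1
    k,L,S,_=cv2.connectedComponentsWithStats(M,connectivity=8)
    i=1+np.argmax(S[1:,4]); sel=L[v.ravel(),u.ravel()]==i
    Q=P[sel]*1000; r=cv2.minAreaRect(Q[:,:2].astype(np.float32)); print(n,len(Q),r,'\n',cv2.boxPoints(r).round())
    # upper parts
    for lo,hi,nm in ((.14,.18,'beam'),(.195,.215,'grip'),(.07,.085,'tail')):
        x0,y0,x1,y1=(215,155,345,240) if n=='scene' else (322,140,370,248)
        v2,u2=np.mgrid[y0:y1,x0:x1]; P2=unproj(n,np.c_[u2.ravel(),v2.ravel()],d[y0:y1,x0:x1].ravel())
        s=(P2[:,2]>lo)&(P2[:,2]<hi)&(np.abs(P2[:,0]-490)<500)
        q=P2[s]*1000; print(nm,len(q),q.mean(0).round(1), [a for a in cv2.minAreaRect(q[:,:2].astype(np.float32))])
    big=cv2.resize(im[150:250,215:345] if n=='scene' else im[140:250,300:400],None,fx=5.4,fy=5.4,interpolation=cv2.INTER_CUBIC); save('stand_'+n,big)
```

```text
scene 1285 ((470.3229675292969, -105.5458984375), (105.68891143798828, 358.34197998046875), 11.259757995605469) 
 [[ 384.   60.]
 [ 453. -292.]
 [ 557. -271.]
 [ 487.   80.]]
beam 313 [ 485.4 -148.3  161.4] [(481.91351318359375, -152.19252014160156), (32.84135818481445, 140.18321228027344), 13.814351081848145]
grip 103 [ 495.2 -205.8  205.7] [(492.8144836425781, -206.55206298828125), (21.081689834594727, 67.8488998413086), 9.197514533996582]
tail 144 [ 509.7 -252.    76.8] [(498.6510925292969, -218.00071716308594), (47.72706985473633, 257.69134521484375), 12.761578559875488]
side 988 ((465.600830078125, -97.13877868652344), (98.43284606933594, 353.8351745605469), 11.920013427734375) 
 [[ 381.   66.]
 [ 454. -280.]
 [ 550. -260.]
 [ 477.   86.]]
beam 150 [ 472.6 -129.3  163.3] [(474.6863098144531, -142.5593719482422), (25.963932037353516, 127.41041564941406), 11.680953025817871]
grip 56 [ 486.5 -197.3  206.7] [(488.2212219238281, -204.46282958984375), (16.8280029296875, 80.1170654296875), 12.309417724609375]
tail 87 [ 510.5 -313.9   77. ] [(508.94464111328125, -325.55133056640625), (54.497413635253906, 482.27581787109375), 10.635252952575684]
```

View pics/stand_scene.png

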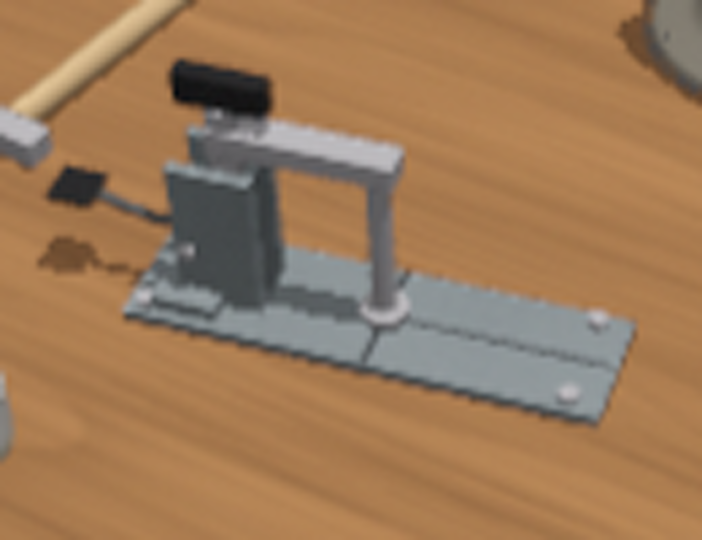

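View pics/stand_side.png

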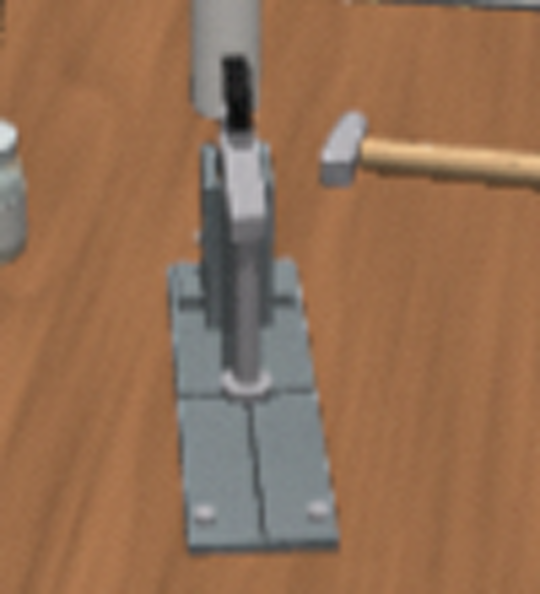

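```bash
cat >> h.py <<'E'
def S2W(p,sp):
    x,y,a=sp; c,s=np.cos(a),np.sin(a); p=np.asarray(p,float).reshape(-1,3)
    return np.c_[x+c*p[:,0]-s*p[:,1], y+s*p[:,0]+c*p[:,1], p[:,2]]
E
python3 - <<'E'
from h import *
from scipy.optimize import least_squares
z=.012
# stand y: x axis ~ -78.5deg => stand +y = (sin78.5, cos..) = +world x
obs={'scene':([( -.285,-.05,z),(-.285,.05,z),(.075,.05,z),(-.11,-.05,z),(-.11,.05,z),(-.285,0,z)],
  np.array([(635,323),(598,423),(125,315),(408,272),(365,362),(617,367)])/5.4+(215-.4,150-.4)),
 'side':([(-.285,.05,z),(-.285,-.05,z),(.075,.05,z),(.075,-.05,z),(-.11,.05,z),(-.11,-.05,z),(-.285,0,z)],
  np.array([(190,542),(337,541),(170,265),(298,262),(178,396),(310,390),(263,540)])/5.4+(300-.4,140-.4))}
def res(p,ns): return np.concatenate([(proj(n,S2W(obs[n][0],p))-obs[n][1]).ravel() for n in ns])
for ns in (['scene'],['side'],['scene','side']):
    r=least_squares(res,[.485,-.2,-1.37],args=(ns,)); print(ns,r.x,np.degrees(r.x[2]),np.abs(r.fun).max().round(2))
sp=r.x
print('grip',S2W((0,0,.195),sp),'mark',S2W((-.11,0,.012),sp),'tail',S2W((.125,0,.0775),sp))
E
```

```text
['scene'] [ 0.4928849  -0.20745608 -1.35647528] -77.72030861199309 0.71
['side'] [ 0.48805892 -0.20727028 -1.36744277] -78.34869921968667 1.29
['scene', 'side'] [ 0.4895625  -0.20798683 -1.36466844] -78.1897422389455 1.36
grip [[ 0.4895625  -0.20798683  0.195     ]] mark [[ 0.46704866 -0.10031545  0.012     ]] tail [[ 0.51514641 -0.33034068  0.0775    ]]
```

```bash
cat >> h.py <<'E'
SP=np.array([.4896,-.2075,-1.3647])
def plan(tgt,yaw_deg=None,st=None):
    """tool down: remaining shift to tgt in tool axes (mm) and turn about tool z (deg)"""
    st=st or arm.read_state(); R=cv2.Rodrigues(np.array(st['ee_rot'],float))[0]
    d=R.T@(np.array(tgt)-st['position'])*1000
    yaw=np.degrees(np.arctan2(R[1,1],R[0,1]))
    out=[d.round(1).tolist(),'yaw',yaw.round(2),'tilt',np.degrees(np.arccos(-R[2,2])).round(2)]
    if yaw_deg is not None:
        e=(yaw_deg-yaw+180)%360-180; out+=['turn rz',-round(e,2)]
        c,s=np.cos(np.radians(yaw_deg)),np.sin(np.radians(yaw_deg))
        Rf=np.array([[-s,c,0],[c,s,0],[0,0,-1.]]).T
        Rf=np.c_[[-s,c,0],[c,s,0],[0,0,-1]]
        out+=['shift after turn',(Rf.T@(np.array(tgt)-st['position'])*1000).round(1).tolist()]
    print('pos',(st['position']*1000).round(1),'t',round(st['time_s'],2),'F',np.round(st['contact_force'],1),'w',round(st['grip_width'],3)); print(*out)
E
python3 - <<'E'
from h import *
plan((.4900,-.207,.32),11.8)
f=np.load('f_scene.npz')['d']
for nm,u,v in (('oil top',375,265),('jar',205,213),('spray',172,150),('hammer head',217,174),('hammer h',255,146),('sprocket',377,211),('bearing',319,280)):
    print(nm,unproj('scene',[(u,v)],[f[v,u]]).round(3))
E
```

```text
pos [137.2 558.4 190.4] t 0.95 F [-0.1 -0.9  0. ] w 0.999
[-525.2, -659.2, -129.6] yaw 76.2 tilt 0.0 turn rz 64.4 shift after turn [-821.4, 188.9, -129.6]
oil top [[0.694 0.347 0.199]]
jar [[ 0.7   -0.292  0.096]]
spray [[ 0.563 -0.545  0.191]]
hammer head [[ 0.449 -0.453  0.026]]
hammer h [[ 0.179 -0.451 -0.   ]]
sprocket [[0.323 0.221 0.029]]
bearing [[0.703 0.173 0.014]]
```

>>> apply_moves(commands=[0,0,-26,0,0,8,0,0,-26,0,0,8,0,0,-26,0,0,8,0,0,-26,0,0,8,0,0,-26,0,0,8], claw=1)

```text
time_s: 1.45
position: [0.1371, 0.5583, 0.3215]
ee_rot: [-1.429, -2.798, -0.0]
contact_force: [0.8, 0.5, -0.4]
grip_width: 0.996
```

>>> apply_moves(commands=[0,0,0,0,0,8,0,0,0,0,0,8,0,0,0,0,0,8.4,-45,10,0,0,0,0,-45,10,0,0,0,0])

```text
time_s: 1.95
position: [0.1752, 0.474, 0.3196]
ee_rot: [1.978, 2.44, -0.001]
contact_force: [0.8, -1.0, -0.1]
grip_width: 1.0
```

>>> apply_moves(commands=[-45,10,0,0,0,0,-45,10,0,0,0,0,-45,10,0,0,0,0,-45,10,0,0,0,0,-45,10,0,0,0,0])

```text
time_s: 2.45
position: [0.2703, 0.2627, 0.3206]
ee_rot: [1.98, 2.438, 0.002]
contact_force: [1.4, -0.3, 0.2]
grip_width: 0.999
```

>>> apply_moves(commands=[-45,10,0,0,0,0,-45,10,0,0,0,0,-45,10,0,0,0,0,-45,10,0,0,0,0,-45,10,0,0,0,0])

```text
time_s: 2.95
position: [0.3654, 0.0526, 0.3207]
ee_rot: [1.981, 2.437, 0.002]
contact_force: [1.5, 0.6, 0.7]
grip_width: 1.001
```

Run:
```python
from h import *
plan((.4900,-.207,.32),11.8)
```

```text
pos [365.4  52.6 320.7] t 2.95 F [1.5 0.6 0.7] w 1.001
[-279.6, 69.0, 0.8] yaw 11.79 tilt 0.09 turn rz -0.01 shift after turn [-279.6, 68.9, 0.7]
```

>>> apply_moves(commands=[-48,12,0,0,0,0,-48,12,0,0,0,0,-48,12,0,0,0,0,-48,12,0,0,0,0,-44,11,0,0,0,0])

```text
time_s: 3.45
position: [0.4717, -0.1669, 0.3204]
ee_rot: [1.982, 2.437, 0.0]
contact_force: [0.5, 1.0, 0.3]
grip_width: 1.002
```

>>> apply_moves(commands=[-44,10,0,0,0,0,0,0,0,0,0,0])

```text
time_s: 3.65
position: [0.4917, -0.2107, 0.3185]
ee_rot: [1.987, 2.433, -0.003]
contact_force: [-0.2, 0.5, -0.2]
grip_width: 1.0
```

Run:
```python
from h import *
st=arm.read_state()
im,d=arm.grab_frame('wrist'); save('b_wrist',im); np.savez('f_wrist',im=im,d=d,pos=st['position'],rot=st['ee_rot'])
plan((.4900,-.207,.32),11.8)
for p in ((0,0,.21),(-.11,0,.012),(-.126,0,.167),(.125,0,.0775)): print(p,proj('wrist',S2W(p,SP),st).round(0))
v,u=np.mgrid[0:400,0:640]; P=unproj('wrist',np.c_[u.ravel(),v.ravel()],d.ravel(),st=st)
m=(P[:,2]>.195)&(P[:,2]<.225)&(d.ravel()>0)&(np.abs(u.ravel()-320)<90)&(np.hypot(P[:,0]-.49,P[:,1]+.207)<.08)&(im.reshape(-1,3).max(1)<70)
q=(P[m]*1000).astype(np.float32); print(m.sum(),q.mean(0),cv2.minAreaRect(q[:,:2]))
```

```text
pos [ 490.4 -207.8  319. ] t 3.7 F [-0.7  0.5 -0.9] w 1.001
[0.9, -0.3, -1.0] yaw 11.62 tilt 0.11 turn rz -0.18 shift after turn [0.9, -0.3, -1.0]
(0, 0, 0.21) [[319. 191.]]
(-0.11, 0, 0.012) [[319. 102.]]
(-0.126, 0, 0.167) [[318.  75.]]
(0.125, 0, 0.0775) [[320. 247.]]Traceback (most recent call last):
  File "<stdin>", line 8, in <module>
cv2.error: OpenCV(4.12.0) /io/opencv/modules/imgproc/src/convhull.cpp:143: error: (-215:Assertion failed) total >= 0 && (depth == CV_32F || depth == CV_32S) in function 'convexHull'
```

View pics/b_wrist.png

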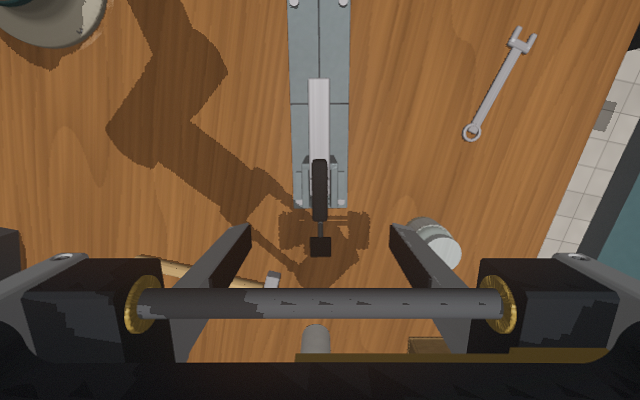

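The crossing shows at (319,102), the grip at (320,190) and the thumb plate at (320,247), all matching the projected estimate. I'll descend onto the grip.

>>> apply_moves(commands=[0,0,35,0,0,0,0,0,35,0,0,0,0,0,35,0,0,0,0,0,25,0,0,0,0,0,0,0,0,0])

```text
time_s: 4.2
position: [0.4869, -0.2028, 0.1874]
ee_rot: [-1.975, -2.433, 0.001]
contact_force: [0.5, -0.8, 0.9]
grip_width: 1.002
```

>>> apply_moves(commands=[0,0,0,0,0,0,0,0,0,0,0,0,0,0,0,0,0,0,0,0,0,0,0,0,0,0,0,0,0,0], claw=0)

```text
time_s: 4.7
position: [0.4902, -0.2057, 0.1911]
ee_rot: [1.981, 2.437, 0.001]
contact_force: [-0.4, -0.1, 0.0]
grip_width: 0.613
```

>>> apply_moves(commands=[0,0,0,0,0,0,0,0,0,0,0,0,0,0,0,0,0,0])

```text
time_s: 5.0
position: [0.4899, -0.2056, 0.1903]
ee_rot: [-1.981, -2.438, -0.0]
contact_force: [-0.1, -0.7, -0.7]
grip_width: 0.355
```

>>> apply_moves(commands=[0,0,0,0,0,0,0,0,0,0,0,0,0,0,0,0,0,0,0,0,0,0,0,0])

```text
time_s: 5.4
position: [0.4898, -0.2056, 0.1903]
ee_rot: [-1.981, -2.438, 0.0]
contact_force: [-1.3, 0.1, -0.2]
grip_width: 0.184
```

>>> apply_moves(commands=[0,0,-8,0,0,0,0,0,-10,0,0,0,0,0,-10,0,0,0,0,0,-10,0,0,0,0,0,-10,0,0,0])

```text
time_s: 5.9
position: [0.4896, -0.2053, 0.2344]
ee_rot: [-1.978, -2.434, 0.0]
contact_force: [5.4, -1.5, -18.9]
grip_width: 0.184
```

>>> apply_moves(commands=[0,0,-8,0,0,0,0,0,-5,0,0,0,0,0,-2,0,0,0,0,0,0,0,0,0])

```text
time_s: 6.3
position: [0.4897, -0.2054, 0.2541]
ee_rot: [1.981, 2.438, 0.0]
contact_force: [1.3, 0.6, -8.5]
grip_width: 0.186
```

Run:
```python
from h import *
im,d=arm.grab_frame('scene'); save('c_scene',cv2.resize(im[120:250,200:350],None,fx=4.6,fy=4.6,interpolation=cv2.INTER_CUBIC)); 
for h in (.015,.03,.045,.06,.064): print(h,((proj('scene',S2W([(-.126,-.013,.167+h),(-.126,.013,.167+h),(-.110,.018,.014+h)],SP))-(200,120))*4.6).round(0).tolist())
v,u=np.mgrid[140:230,220:340]; P=unproj('scene',np.c_[u.ravel(),v.ravel()],d[140:230,220:340].ravel())
c,s=np.cos(SP[2]),np.sin(SP[2]); q=P-[SP[0],SP[1],0]; X=q[:,0]*c+q[:,1]*s; Y=-q[:,0]*s+q[:,1]*c
m=(X>-.12)&(X<-.05)&(np.abs(Y)<.009)&(P[:,2]>.13); print('beam top z',np.percentile(P[m,2],[50,80,90,95]))
```

```text
0.015 [[414.0, 246.0], [402.0, 267.0], [389.0, 406.0]]
0.03 [[413.0, 232.0], [402.0, 252.0], [388.0, 393.0]]
0.045 [[412.0, 217.0], [401.0, 237.0], [388.0, 380.0]]
0.06 [[412.0, 202.0], [400.0, 222.0], [387.0, 367.0]]
0.064 [[412.0, 198.0], [400.0, 218.0], [387.0, 363.0]]
beam top z [0.22793275 0.22974036 0.23091008 0.23171705]
```

View pics/c_scene.png

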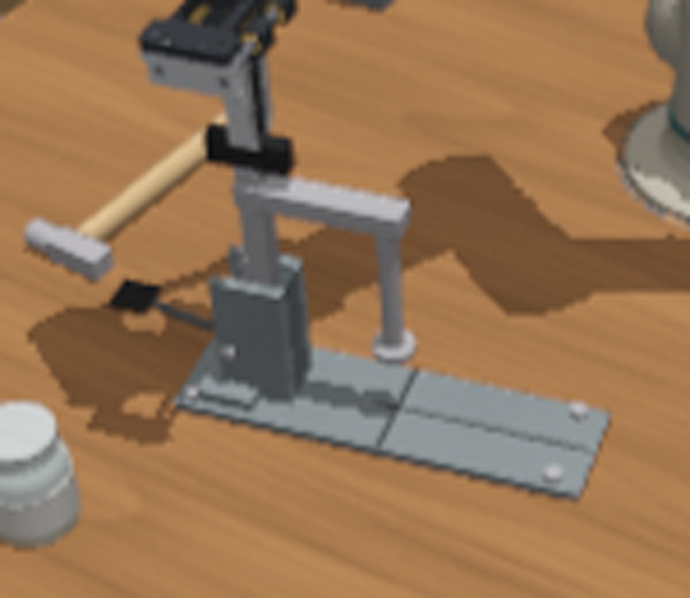

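>>> apply_moves(commands=[0,0,-2,0,0,0,0,0,0,0,0,0])

```text
time_s: 6.55
position: [0.4897, -0.2054, 0.2561]
ee_rot: [1.981, 2.438, 0.0]
contact_force: [0.9, 1.1, -7.5]
grip_width: 0.182
```

>>> apply_moves(commands=[0,0,2,0,0,0,0,0,2,0,0,0,0,0,0,0,0,0])

```text
time_s: 6.85
position: [0.4897, -0.2054, 0.2512]
ee_rot: [-1.981, -2.438, -0.0]
contact_force: [1.6, 0.7, -7.0]
grip_width: 0.182
```

>>> apply_moves(commands=[0,0,0,0,0,0,0,0,0,0,0,0,0,0,0,0,0,0,0,0,0,0,0,0,0,0,0,0,0,0], claw=0.8)

```text
time_s: 7.35
position: [0.49, -0.2057, 0.2518]
ee_rot: [1.981, 2.437, 0.0]
contact_force: [0.5, -0.7, 0.3]
grip_width: 0.569
```

>>> apply_moves(commands=[0,0,-20,0,0,0,0,0,-35,0,0,0,0,0,-35,0,0,0,0,0,-20,0,0,0])

```text
time_s: 7.75
position: [0.4905, -0.206, 0.3644]
ee_rot: [1.979, 2.435, 0.001]
contact_force: [0.2, -0.6, 0.3]
grip_width: 0.802
```

Run:
```python
from h import *
im,d=arm.grab_frame('scene'); save('d_scene',cv2.resize(im[120:250,200:350],None,fx=4.6,fy=4.6,interpolation=cv2.INTER_CUBIC)); 
v,u=np.mgrid[140:230,220:340]; P=unproj('scene',np.c_[u.ravel(),v.ravel()],d[140:230,220:340].ravel())
c,s=np.cos(SP[2]),np.sin(SP[2]); q=P-[SP[0],SP[1],0]; X=q[:,0]*c+q[:,1]*s; Y=-q[:,0]*s+q[:,1]*c
m=(X>-.12)&(X<-.05)&(np.abs(Y)<.009)&(P[:,2]>.13); print('beam top z',np.percentile(P[m,2],[50,80,90,95]))
# link target: boss & spot
B=np.array([.4335,.279]); S=np.array([.567,.269]); e=(S-B)/np.linalg.norm(S-B); print(np.degrees(np.arctan2(e[1],e[0])))
g=B+e*.062; print(g); plan((g[0],g[1],.36),85.7)
```

```text
beam top z [0.22356649 0.22634881 0.22729216 0.22831088]
-4.283818526272701
[0.49532679 0.27436878]
pos [ 491.6 -206.6  366.9] t 7.8 F [ 0.8 -0.3  2. ] w 0.798
[470.0, 102.0, 4.7] yaw 11.8 tilt 0.52 turn rz -73.9 shift after turn [32.3, 479.9, 6.9]
```

View pics/d_scene.png

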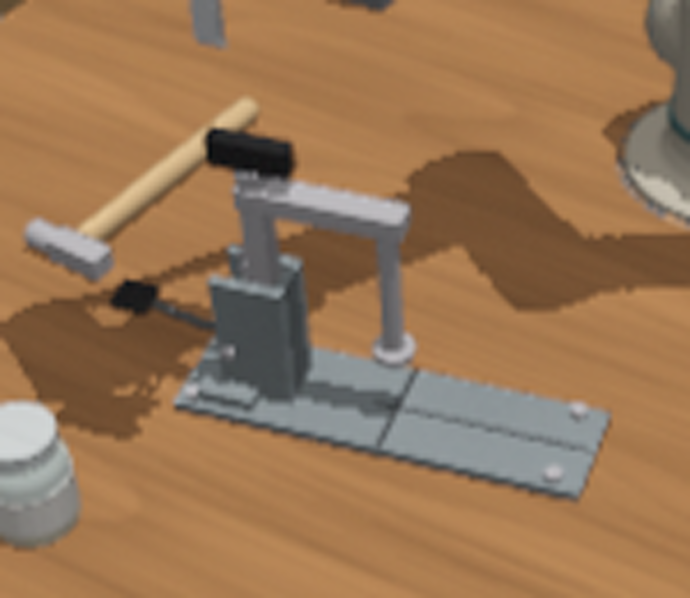

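>>> apply_moves(commands=[47,10,0,0,0,0,47,10,0,0,0,0,47,10,0,0,0,0,47,10,0,0,0,0,47,10,0,0,0,0], claw=1)

```text
time_s: 8.3
position: [0.4902, 0.0364, 0.3607]
ee_rot: [-1.982, -2.437, 0.0]
contact_force: [0.2, 0.1, -0.9]
grip_width: 1.001
```

>>> apply_moves(commands=[47,10,0,0,0,0,47,10,0,0,0,0,47,10,0,0,0,0,47,10,0,0,0,0,47,11,0,0,0,0])

```text
time_s: 8.8
position: [0.4919, 0.277, 0.3607]
ee_rot: [-1.981, -2.438, 0.001]
contact_force: [-0.3, -0.5, 0.3]
grip_width: 0.996
```

>>> apply_moves(commands=[0,0,15,0,0,-8.2,0,0,15,0,0,-8.2,0,0,15,0,0,-8.2,0,0,15,0,0,-8.2,0,0,15,0,0,-8.2])

```text
time_s: 9.3
position: [0.4922, 0.2751, 0.2848]
ee_rot: [-0.992, -2.98, 0.001]
contact_force: [-0.3, 0.8, -0.3]
grip_width: 1.0
```

>>> apply_moves(commands=[0,0,15,0,0,-8.2,0,0,15,0,0,-8.2,0,0,15,0,0,-8.2,0,0,10,0,0,-8.2,0,0,0,0,0,0])

```text
time_s: 9.8
position: [0.4912, 0.2745, 0.229]
ee_rot: [-0.121, -3.135, 0.003]
contact_force: [-0.4, -0.3, 0.3]
grip_width: 1.001
```

Run:
```python
from h import *
st=arm.read_state()
im,d=arm.grab_frame('wrist'); save('e_wrist',im); np.savez('f_wrist2',im=im,d=d,pos=st['position'],rot=st['ee_rot'])
plan((.4953,.2744,.22),85.7)
for p in ((.4335,.279,.036),(.567,.269,.022)): print(p,proj('wrist',p,st).round(0))
v,u=np.mgrid[0:400,0:640]; P=unproj('wrist',np.c_[u.ravel(),v.ravel()],d.ravel(),st=st)
c=im.reshape(-1,3); sat=c.max(1).astype(int)-c.min(1)
w=(np.hypot(P[:,0]-.5,P[:,1]-.275)<.12)&(d.ravel()>0)&(sat<40)
b=w&(P[:,2]>.030)&(P[:,2]<.042); q=(P[b]*1000).astype(np.float32); print('boss',b.sum(),q.mean(0),cv2.minEnclosingCircle(q[:,:2]))
b=w&(P[:,2]>.015)&(P[:,2]<.028)&(c.min(1)>140); q=(P[b]*1000).astype(np.float32); print('spot',b.sum(),q.mean(0) )
if b.sum(): print(cv2.minEnclosingCircle(q[:,:2]))
b=w&(P[:,2]>.015)&(P[:,2]<.028); q=(P[b]*1000).astype(np.float32); print('bar',b.sum(),cv2.minAreaRect(q[:,:2]))
```

```text
pos [491.9 274.9 230.2] t 9.85 F [-0.3  0.6  0.8] w 0.999
[-3.5, -0.2, 10.2] yaw 85.44 tilt 0.13 turn rz -0.26 shift after turn [-3.5, -0.2, 10.2]
(0.4335, 0.279, 0.036) [[320. 139.]]
(0.567, 0.269, 0.022) [[320. 229.]]Traceback (most recent call last):
  File "<stdin>", line 9, in <module>
cv2.error: OpenCV(4.12.0) /io/opencv/modules/imgproc/src/shapedescr.cpp:201: error: (-215:Assertion failed) count >= 0 && (depth == CV_32F || depth == CV_32S) in function 'minEnclosingCircle'
```

View pics/e_wrist.png

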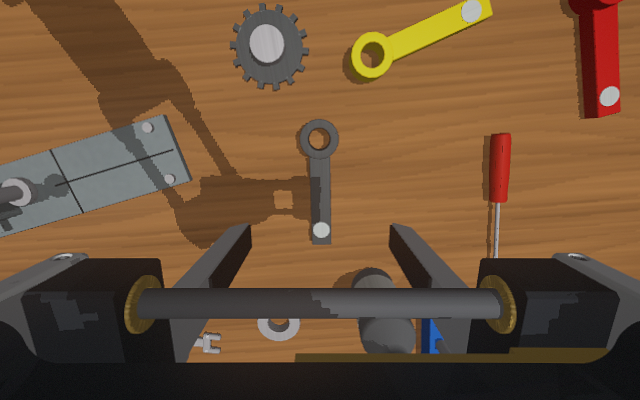

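The dark link's boss is at (319,139) and its spot at (321,230), within a pixel of the prediction. It is clearly the dark one; yellow (420,45) and red (600,70) are the look-alikes. I'll descend.

>>> apply_moves(commands=[-3.5,0,45,0,0,-1,0,0,45,0,0,0,0,0,45,0,0,0,0,0,45,0,0,0,0,0,20,0,0,0])

```text
time_s: 10.35
position: [0.4939, 0.274, 0.0281]
ee_rot: [-0.098, -3.135, 0.003]
contact_force: [0.2, -0.8, 0.9]
grip_width: 0.999
```

>>> apply_moves(commands=[0,0,17,0,0,0,0,0,0,0,0,0,0,0,0,0,0,0])

```text
time_s: 10.65
position: [0.4968, 0.2752, 0.015]
ee_rot: [0.095, 3.139, 0.001]
contact_force: [-0.6, 0.5, 0.6]
grip_width: 1.001
```

>>> apply_moves(commands=[0,0,0,0,0,0,0,0,0,0,0,0,0,0,0,0,0,0,0,0,0,0,0,0,0,0,0,0,0,0], claw=0)

```text
time_s: 11.15
position: [0.4963, 0.275, 0.0147]
ee_rot: [0.093, 3.14, 0.0]
contact_force: [0.2, -0.1, -0.5]
grip_width: 0.613
```

>>> apply_moves(commands=[0,0,0,0,0,0,0,0,0,0,0,0,0,0,0,0,0,0,0,0,0,0,0,0,0,0,0,0,0,0])

```text
time_s: 11.65
position: [0.4961, 0.2749, 0.0143]
ee_rot: [-0.093, -3.14, -0.0]
contact_force: [0.3, -0.3, -0.4]
grip_width: 0.179
```

The opening reads 0.179 (17 mm), less than the 30 mm bar. I'll look before doing anything.

Run:
```python
from h import *
print(arm.read_state()['grip_width'])
im,d=arm.grab_frame('wrist'); save('f_wrist',im)
im,d=arm.grab_frame('side'); save('f_side',cv2.resize(im[230:320,260:460],None,fx=4,fy=4,interpolation=cv2.INTER_CUBIC))
print(arm.read_state()['grip_width'])
```

```text
0.17917524275141983
0.09878578247604172
```

View pics/f_wrist.png

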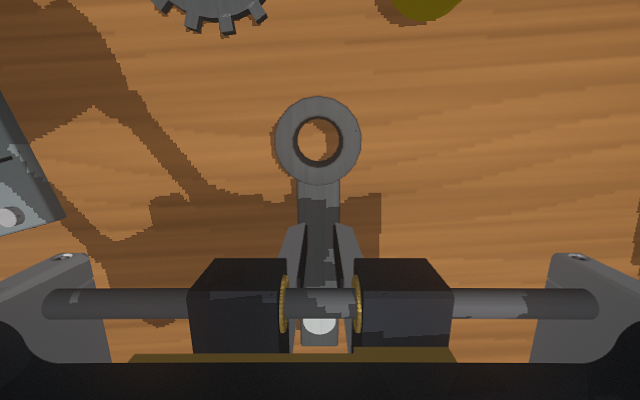

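View pics/f_side.png

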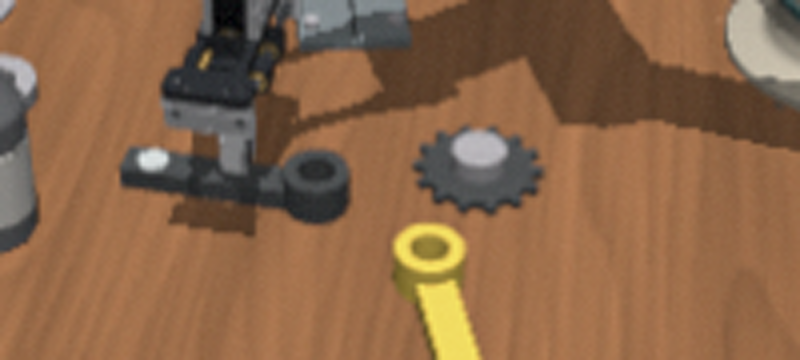

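Run:
```python
from h import *
st=arm.read_state(); print(st['position'],st['grip_width'],st['contact_force'])
im,d=arm.grab_frame('wrist'); st2=arm.read_state()
save('g_wrist',cv2.resize(im[180:360,220:420],None,fx=3.3,fy=3.3))
for v in (200,215,225,235,245,255):
    print(v,[(u,(unproj('wrist',[(u,v)],[d[v,u]],st=st)[0]*1000).round(0).tolist()) for u in (290,300,308,320,332,345,352)])
```

```text
[0.49609352 0.2749203  0.01434293] 0.09878578247604172 [ 0.3454269  -1.18898482 -0.14316152]
200 [(290, [477.0, 253.0, -0.0]), (300, [472.0, 263.0, 22.0]), (308, [473.0, 268.0, 20.0]), (320, [473.0, 277.0, 21.0]), (332, [474.0, 285.0, 21.0]), (345, [480.0, 295.0, -1.0]), (352, [480.0, 301.0, -1.0])]
215 [(290, [489.0, 252.0, -1.0]), (300, [483.0, 262.0, 20.0]), (308, [484.0, 267.0, 21.0]), (320, [484.0, 276.0, 21.0]), (332, [484.0, 284.0, 21.0]), (345, [492.0, 295.0, -2.0]), (352, [492.0, 300.0, -0.0])]
225 [(290, [498.0, 251.0, -1.0]), (300, [491.0, 261.0, 21.0]), (308, [486.0, 268.0, 34.0]), (320, [491.0, 275.0, 22.0]), (332, [488.0, 284.0, 33.0]), (345, [500.0, 295.0, -0.0]), (352, [501.0, 300.0, -1.0])]
235 [(290, [506.0, 251.0, -0.0]), (300, [486.0, 264.0, 51.0]), (308, [486.0, 269.0, 53.0]), (320, [499.0, 275.0, 21.0]), (332, [487.0, 283.0, 51.0]), (345, [488.0, 291.0, 51.0]), (352, [509.0, 300.0, -1.0])]
245 [(290, [486.0, 259.0, 66.0]), (300, [486.0, 265.0, 66.0]), (308, [486.0, 269.0, 67.0]), (320, [507.0, 275.0, 21.0]), (332, [487.0, 282.0, 67.0]), (345, [488.0, 289.0, 67.0]), (352, [518.0, 300.0, -1.0])]
255 [(290, [485.0, 261.0, 80.0]), (300, [486.0, 266.0, 79.0]), (308, [488.0, 269.0, 76.0]), (320, [515.0, 274.0, 20.0]), (332, [487.0, 282.0, 79.0]), (345, [488.0, 288.0, 79.0]), (352, [488.0, 292.0, 78.0])]
```

View pics/g_wrist.png

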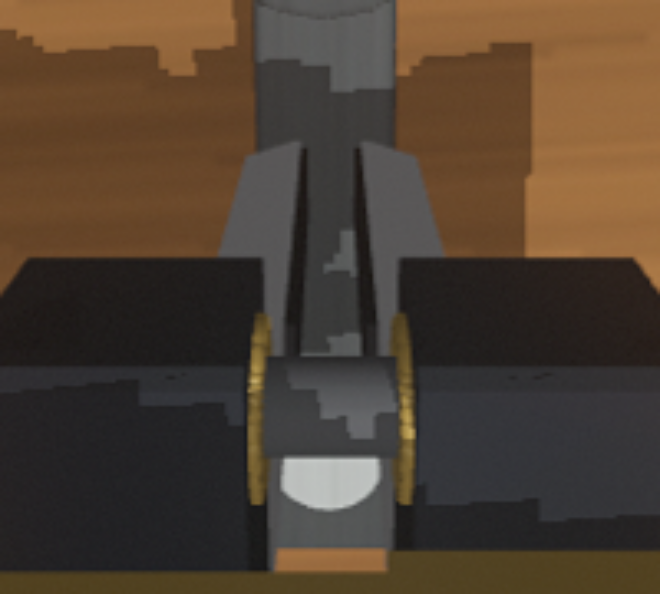

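Run:
```python
from h import *
f=np.load('f_wrist2.npz'); d=f['d']; st=dict(position=f['pos'],ee_rot=f['rot'])
R=cv2.Rodrigues(f['rot'])[0]
for v in (222,226,230,236,245,255):
    print(v,[(u,((unproj('wrist',[(u,v)],[d[v,u]],st=st)[0]-f['pos'])@R*1000).round(0).tolist()) for u in (236,243,248,250,392,397,404)])
```

```text
222 [(236, [-73.0, -133.0, 230.0]), (243, [-73.0, -122.0, 230.0]), (248, [-73.0, -114.0, 229.0]), (250, [-73.0, -111.0, 229.0]), (392, [-73.0, 114.0, 228.0]), (397, [-73.0, 123.0, 230.0]), (404, [-73.0, 134.0, 229.0])]
226 [(236, [10.0, -54.0, -23.0]), (243, [9.0, -50.0, -20.0]), (248, [8.0, -47.0, -18.0]), (250, [7.0, -47.0, -14.0]), (392, [8.0, 48.0, -17.0]), (397, [9.0, 51.0, -21.0]), (404, [10.0, 54.0, -23.0])]
230 [(236, [9.0, -52.0, -28.0]), (243, [8.0, -48.0, -27.0]), (248, [6.0, -47.0, -20.0]), (250, [4.0, -47.0, -15.0]), (392, [7.0, 47.0, -23.0]), (397, [9.0, 48.0, -29.0]), (404, [9.0, 53.0, -28.0])]
236 [(236, [9.0, -49.0, -39.0]), (243, [7.0, -47.0, -32.0]), (248, [2.0, -47.0, -21.0]), (250, [0.0, -47.0, -16.0]), (392, [3.0, 47.0, -24.0]), (397, [7.0, 47.0, -34.0]), (404, [9.0, 50.0, -38.0])]
245 [(236, [7.0, -47.0, -48.0]), (243, [1.0, -47.0, -33.0]), (248, [-3.0, -47.0, -23.0]), (250, [-6.0, -47.0, -18.0]), (392, [-2.0, 47.0, -26.0]), (397, [2.0, 47.0, -36.0]), (404, [8.0, 47.0, -48.0])]
255 [(236, [1.0, -47.0, -48.0]), (243, [-5.0, -47.0, -36.0]), (248, [-130.0, -118.0, 229.0]), (250, [-130.0, -115.0, 230.0]), (392, [-130.0, 118.0, 228.0]), (397, [-4.0, 47.0, -37.0]), (404, [2.0, 47.0, -50.0])]
```

>>> apply_moves(commands=[0,0,0,0,0,0,0,0,0,0,0,0,0,0,0,0,0,0,0,0,0,0,0,0], claw=1)

```text
time_s: 12.2
position: [0.4961, 0.2749, 0.0144]
ee_rot: [0.093, 3.14, 0.0]
contact_force: [1.3, -0.2, -0.6]
grip_width: 0.364
```

Measured on the depth image, the fingertips sit about 14 mm behind the reported TCP, so they were above the bar. I'll go 24 mm lower and grip again.

>>> apply_moves(commands=[0,0,0,0,0,0,0,0,0,0,0,0,0,0,0,0,0,0,0,0,0,0,0,0])

```text
time_s: 12.6
position: [0.4961, 0.2749, 0.0144]
ee_rot: [0.093, 3.14, 0.0]
contact_force: [-0.9, 0.1, 0.5]
grip_width: 0.699
```

>>> apply_moves(commands=[0,0,10,0,0,0,0,0,10,0,0,0,0,0,3.5,0,0,0,0,0,0,0,0,0])

```text
time_s: 13.0
position: [0.4952, 0.2745, -0.0104]
ee_rot: [-0.093, -3.138, 0.001]
contact_force: [0.1, -0.4, 0.1]
grip_width: 0.993
```

>>> apply_moves(commands=[0,0,0,0,0,0,0,0,0,0,0,0,0,0,0,0,0,0,0,0,0,0,0,0,0,0,0,0,0,0], claw=0)

```text
time_s: 13.5
position: [0.4962, 0.275, -0.0089]
ee_rot: [0.093, 3.14, 0.0]
contact_force: [-0.1, 0.3, 0.1]
grip_width: 0.61
```

>>> apply_moves(commands=[0,0,0,0,0,0,0,0,0,0,0,0,0,0,0,0,0,0,0,0,0,0,0,0,0,0,0,0,0,0])

```text
time_s: 14.0
position: [0.496, 0.2744, -0.0091]
ee_rot: [-0.092, -3.14, 0.001]
contact_force: [-0.2, -3.5, 1.8]
grip_width: 0.315
```

>>> apply_moves(commands=[0,0,-10,0,0,0,0,0,-30,0,0,0,0,0,-40,0,0,0,0,0,-40,0,0,0,0,0,-30,0,0,0])

```text
time_s: 14.5
position: [0.4961, 0.2754, 0.1432]
ee_rot: [0.093, 3.139, 0.002]
contact_force: [0.7, 0.7, -6.2]
grip_width: 0.321
```

>>> apply_moves(commands=[0,0,0,0,0,0])

```text
time_s: 14.6
position: [0.4989, 0.2765, 0.1453]
ee_rot: [0.093, 3.132, 0.007]
contact_force: [1.1, 0.6, -5.5]
grip_width: 0.318
```

Run:
```python
from h import *
st=arm.read_state()
im,d=arm.grab_frame('wrist'); save('h_wrist',im); np.savez('f_wrist3',im=im,d=d,pos=st['position'],rot=st['ee_rot'])
print(st['contact_force'],st['grip_width'])
p=S2W((-.2975,0,.14),SP)[0]; print(p); plan(p,11.8)
```

```text
[ 1.07890396  0.61539411 -5.46476826] 0.31759199685867745
[0.42871948 0.08370407 0.14      ]
pos [497.  275.6 142.3] t 14.65 F [-0.9 -0.  -5.8] w 0.314
[56.8, -195.6, 1.7] yaw 86.6 tilt 0.24 turn rz 74.8 shift after turn [-173.8, -106.1, 2.3]
```

View pics/h_wrist.png

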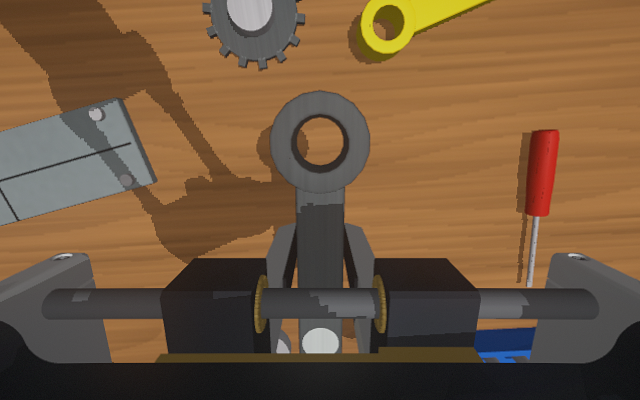

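Run:
```python
from h import *
f=np.load('f_wrist3.npz'); d=f['d']; im=f['im'];st=dict(position=f['pos'],ee_rot=f['rot'])
R=cv2.Rodrigues(f['rot'])[0]
v,u=np.mgrid[80:225,250:390]; uv=np.c_[u.ravel(),v.ravel()]
T=(unproj('wrist',uv,d[80:225,250:390].ravel(),st=st)-f['pos'])@R*1000
m=(T[:,2]<60)&(d[80:225,250:390].ravel()>0); q=T[m]
print(np.percentile(q[:,2],[1,5,25,50,75,95]))
b=np.abs(q[:,2]-np.percentile(q[:,2],10))<5; b=q[(q[:,0]>45)]
print('boss',cv2.minEnclosingCircle(b[:,:2].astype(np.float32)),np.median(b[:,2]))
# spot
w=im[326:354,296:344].min(2)>170; vv,uu=np.nonzero(w); uu+=296; vv+=326
t=(unproj('wrist',np.c_[uu,vv],d[vv,uu],st=st)-f['pos'])@R*1000
k=np.abs(t[:,2]-np.median(t[:,2]))<8;t=t[k]; print('spot',len(t),np.median(t,0),cv2.minEnclosingCircle(t[:,:2].astype(np.float32)))
for vv in (195,200,210,218):
    print(vv,[T[(uv[:,0]==uu)&(uv[:,1]==vv)][0].round(0).tolist() for uu in (298,305,320,335,341)])
```

```text
[-45.54943192 -45.05330173 -44.31289791 -43.67547401 -31.25408305
 -27.9056268 ]
boss ((62.78948974609375, -0.291155070066452), 26.868900299072266) -43.928901325835994
spot 749 [-70.90056476   0.18373053 -30.99920761] ((-71.71656036376953, -0.0016228336608037353), 12.668827056884766)
195 [[32.0, -13.0, -30.0], [32.0, -9.0, -30.0], [32.0, 0.0, -29.0], [32.0, 9.0, -30.0], [32.0, 13.0, -29.0]]
200 [[29.0, -13.0, -30.0], [29.0, -9.0, -32.0], [29.0, 0.0, -31.0], [29.0, 9.0, -31.0], [29.0, 13.0, -29.0]]
210 [[23.0, -13.0, -30.0], [22.0, -9.0, -30.0], [23.0, 0.0, -31.0], [23.0, 9.0, -30.0], [23.0, 13.0, -31.0]]
218 [[18.0, -13.0, -31.0], [18.0, -9.0, -31.0], [17.0, 0.0, -29.0], [17.0, 9.0, -30.0], [18.0, 13.0, -30.0]]
```

>>> apply_moves(commands=[0,0,0,0,0,8.3,0,0,0,0,0,8.3,0,0,0,0,0,8.3,0,0,0,0,0,8.3,0,0,0,0,0,8.3])

```text
time_s: 15.15
position: [0.4938, 0.2741, 0.1374]
ee_rot: [-1.207, -2.895, 0.007]
contact_force: [0.4, -0.6, -5.3]
grip_width: 0.319
```

>>> apply_moves(commands=[0,0,0,0,0,8.3,0,0,0,0,0,8.3,0,0,0,0,0,8.3,0,0,0,0,0,8.3])

```text
time_s: 15.55
position: [0.4937, 0.2741, 0.1373]
ee_rot: [-1.984, -2.431, 0.009]
contact_force: [-0.1, 0.1, -6.2]
grip_width: 0.316
```

>>> apply_moves(commands=[-35,-21,0,0,0,0,-35,-21,0,0,0,0,-35,-21,0,0,0,0,-35,-21,0,0,0,0,-34,-22,0,0,0,0])

```text
time_s: 16.05
position: [0.4253, 0.0814, 0.138]
ee_rot: [-1.976, -2.437, 0.006]
contact_force: [0.6, -0.9, -4.4]
grip_width: 0.318
```

>>> apply_moves(commands=[0,0,20,0,0,0,0,0,20,0,0,0,0,0,10,0,0,0,0,0,0,0,0,0])

```text
time_s: 16.45
position: [0.4252, 0.0827, 0.088]
ee_rot: [-1.976, -2.435, 0.007]
contact_force: [-0.1, 0.5, -5.8]
grip_width: 0.314
```

Run:
```python
from h import *
st=arm.read_state()
im,d=arm.grab_frame('wrist'); save('i_wrist',im)
p=S2W((-.2975,0,.018),SP)[0]; plan(p,11.8)
p=S2W((-.1817,0,.018),SP)[0]; plan(p,11.8)
for q in ((-.285,0,.012),(-.285,.05,.012),(-.285,-.05,.012)): print(q,proj('wrist',S2W(q,SP),st).round(0))
im,d=arm.grab_frame('side'); save('i_side',cv2.resize(im[130:330,270:490],None,fx=2.9,fy=2.9,interpolation=cv2.INTER_CUBIC))
```

```text
pos [426.7  82.9  89.3] t 16.5 F [ 0.2 -0.3 -5.1] w 0.32
[0.3, 2.4, 71.3] yaw 11.92 tilt 0.24 turn rz 0.12 shift after turn [0.3, 2.1, 71.3]
pos [426.7  82.9  89.3] t 16.5 F [ 0.2 -0.3 -5.1] w 0.32
[-115.5, 2.2, 71.2] yaw 11.92 tilt 0.24 turn rz 0.12 shift after turn [-115.5, 2.1, 71.3]
(-0.285, 0, 0.012) [[324. 214.]]
(-0.285, 0.05, 0.012) [[374. 214.]]
(-0.285, -0.05, 0.012) [[274. 214.]]
```

View pics/i_wrist.png

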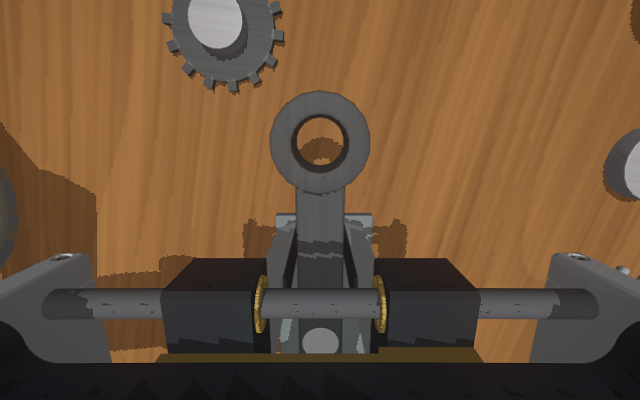

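View pics/i_side.png

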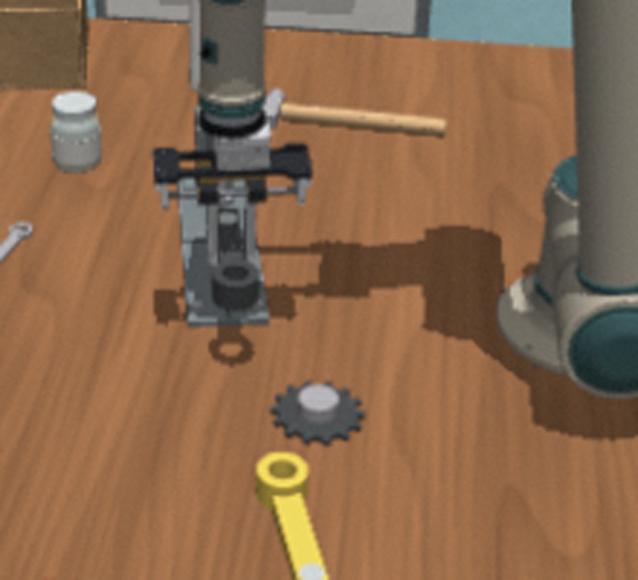

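The bed's open-end corners show at (275,214) and (373,214), matching the prediction. I'll lower and slide in under the pad.

>>> apply_moves(commands=[0,2.2,20,0,0,0,0,0,20,0,0,0,0,0,20,0,0,0,0,0,11,0,0,0,0,0,0,0,0,0])

```text
time_s: 17.05
position: [0.4299, 0.0836, 0.0192]
ee_rot: [-1.977, -2.439, 0.002]
contact_force: [-0.2, 1.2, -4.5]
grip_width: 0.317
```

>>> apply_moves(commands=[-15,0,0,0,0,0,-20,0,0,0,0,0,-20,0,0,0,0,0,-15,0,0,0,0,0,0,0,0,0,0,0])

```text
time_s: 17.55
position: [0.4474, 0.0133, 0.0213]
ee_rot: [1.978, 2.435, 0.003]
contact_force: [0.5, 0.6, -5.8]
grip_width: 0.319
```

Run:
```python
from h import *
p=S2W((-.1817,0,.018),SP)[0]; plan(p,11.8)
im,d=arm.grab_frame('scene'); save('j_scene',cv2.resize(im[90:250,200:380],None,fx=3.7,fy=3.7,interpolation=cv2.INTER_CUBIC))
```

```text
pos [447.4  13.3  21.3] t 17.55 F [ 0.5  0.6 -5.8] w 0.319
[-43.1, -3.9, 3.3] yaw 11.82 tilt 0.24 turn rz 0.02 shift after turn [-43.1, -3.8, 3.3]
```

View pics/j_scene.png

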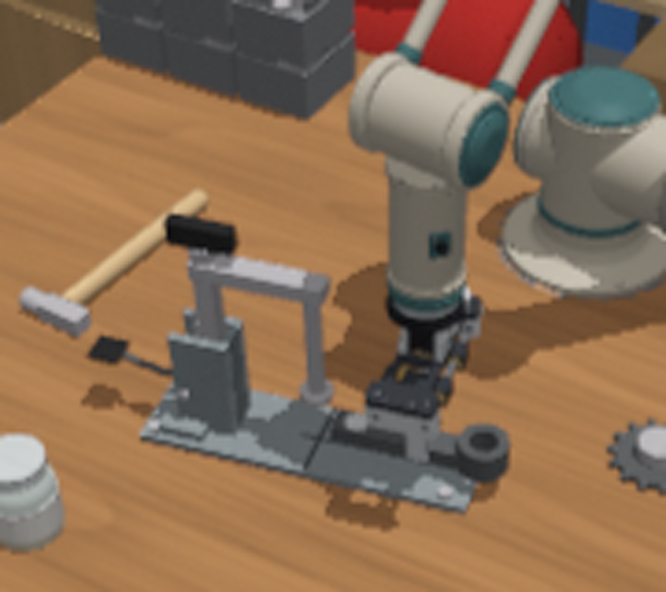

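>>> apply_moves(commands=[-20,0,0,0,0,0,-15,0,0,0,0,0,0,0,0,0,0,0,0,0,0,0,0,0])

```text
time_s: 18.0
position: [0.4521, -0.0187, 0.0202]
ee_rot: [-1.979, -2.439, -0.001]
contact_force: [-0.3, -0.3, -5.2]
grip_width: 0.316
```

Run:
```python
from h import *
p=S2W((-.1817,0,.018),SP)[0]; plan(p,11.8)
```

```text
pos [452.1 -18.7  20.2] t 18.0 F [-0.3 -0.3 -5.2] w 0.316
[-10.8, -1.9, 2.2] yaw 11.88 tilt 0.05 turn rz 0.08 shift after turn [-10.8, -1.9, 2.2]
```

>>> apply_moves(commands=[-10.5,-1.5,0,0,0,0,0,0,0,0,0,0,0,0,8,0,0,0,0,0,6,0,0,0,0,0,0,0,0,0])

```text
time_s: 18.5
position: [0.4514, -0.0296, 0.0047]
ee_rot: [-1.977, -2.438, 0.002]
contact_force: [-0.2, 0.8, -6.2]
grip_width: 0.316
```

Run:
```python
from h import *
p=S2W((-.1817,0,.003),SP)[0]; plan(p,11.8)
im,d=arm.grab_frame('scene'); save('k_scene',cv2.resize(im[130:240,220:350],None,fx=5,fy=5,interpolation=cv2.INTER_CUBIC))
im,d=arm.grab_frame('side'); save('k_side',cv2.resize(im[130:260,290:420],None,fx=4.6,fy=4.6,interpolation=cv2.INTER_CUBIC))
```

```text
pos [451.4 -29.6   4.7] t 18.5 F [-0.2  0.8 -6.2] w 0.316
[-0.2, 1.0, 1.7] yaw 11.91 tilt 0.17 turn rz 0.11 shift after turn [-0.2, 1.0, 1.7]
```

View pics/k_scene.png

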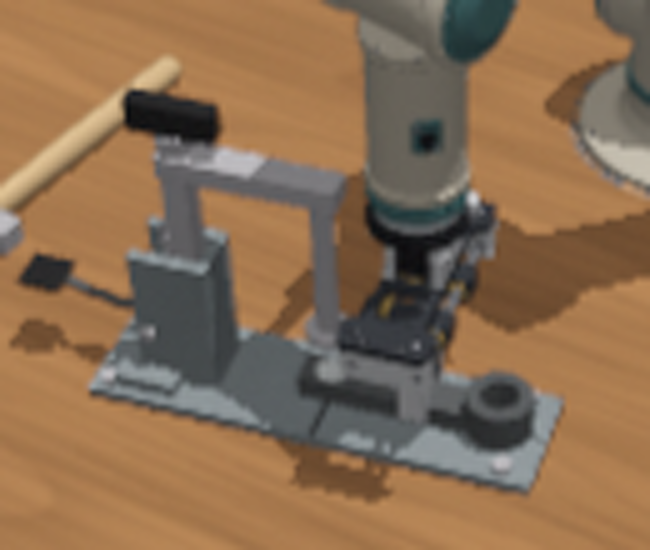

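View pics/k_side.png

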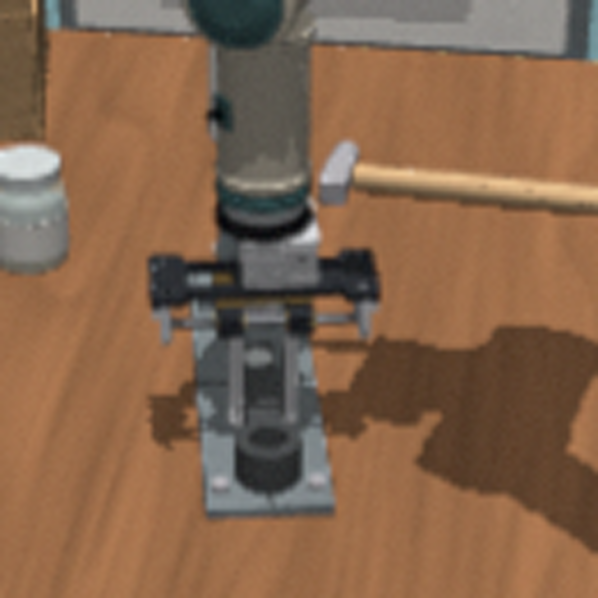

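>>> apply_moves(commands=[0,0.5,2,0,0,0,0,0,0,0,0,0])

```text
time_s: 18.8
position: [0.4534, -0.0299, 0.0038]
ee_rot: [-1.979, -2.44, -0.0]
contact_force: [-0.6, 0.9, -5.8]
grip_width: 0.313
```

Run:
```python
from h import *
p=S2W((-.1817,0,.003),SP)[0]; plan(p,11.8)
```

```text
pos [453.4 -29.9   3.8] t 18.8 F [-0.6  0.9 -5.8] w 0.313
[0.5, -0.9, 0.8] yaw 11.91 tilt 0.01 turn rz 0.11 shift after turn [0.5, -0.9, 0.8]
```

>>> apply_moves(commands=[0,-0.5,1,0,0,0,0,0,0.7,0,0,0,0,0,0,0,0,0])

```text
time_s: 19.1
position: [0.4531, -0.0301, 0.0028]
ee_rot: [1.979, 2.439, 0.001]
contact_force: [-1.3, 0.4, 3.7]
grip_width: 0.314
```

Now it is in contact with the bed (force went from -5.8 to +3.7 N), so I'll release.

>>> apply_moves(commands=[0,0,0,0,0,0,0,0,0,0,0,0,0,0,0,0,0,0,0,0,0,0,0,0,0,0,0,0,0,0], claw=0.7)

```text
time_s: 19.6
position: [0.4528, -0.0301, 0.0021]
ee_rot: [1.979, 2.44, 0.0]
contact_force: [0.5, -0.7, 0.3]
grip_width: 0.687
```

>>> apply_moves(commands=[0,0,-5,0,0,0,0,0,-25,0,0,0,0,0,-30,0,0,0,20,0,-30,0,0,0,45,0,-30,0,0,0])

```text
time_s: 20.1
position: [0.4414, 0.0291, 0.1217]
ee_rot: [1.982, 2.434, 0.001]
contact_force: [0.5, -0.2, -0.3]
grip_width: 0.7
```

>>> apply_moves(commands=[45,0,-30,0,0,0,45,0,-45,0,0,0,0,0,-45,0,0,0,0,0,-45,0,0,0,0,0,-20,0,0,0])

```text
time_s: 20.6
position: [0.4255, 0.1062, 0.2976]
ee_rot: [1.974, 2.437, 0.008]
contact_force: [1.4, -0.6, -0.2]
grip_width: 0.7
```

Run:
```python
from h import *
arm.grab_frame('wrist')
st=arm.read_state()
im,d=arm.grab_frame('wrist'); save('l_wrist',im)
np.savez('f_wrist4',im=im,d=d,pos=st['position'],rot=st['ee_rot'])
im,d=arm.grab_frame('scene'); save('l_scene',cv2.resize(im[130:240,220:350],None,fx=5,fy=5,interpolation=cv2.INTER_CUBIC))
im,d=arm.grab_frame('side'); save('l_side',cv2.resize(im[130:260,290:420],None,fx=4.6,fy=4.6,interpolation=cv2.INTER_CUBIC))
for p in ((-.245,0,.048),(-.11,0,.034),(-.11,0,.012),(-.285,0,.012)): print(p,proj('wrist',S2W(p,SP),st).round(0),(proj('scene',S2W(p,SP))-(220,130))*5,(proj('side',S2W(p,SP))-(290,130))*4.6)
plan((.515,-.33,.3),-168.2,st)
```

```text
(-0.245, 0, 0.048) [[317. 218.]] [[498.00648187 395.30281326]] [[263.68101558 436.47736339]]
(-0.11, 0, 0.034) [[317. 286.]] [[330.79699072 370.65778895]] [[253.01452894 357.39068336]]
(-0.11, 0, 0.012) [[317. 280.]] [[331.90952102 390.72763794]] [[252.96267325 379.52247569]]
(-0.285, 0, 0.012) [[317. 190.]] [[547.16869171 439.69447644]] [[266.82234102 504.57523464]]
pos [426.7 106.1 299.3] t 20.65 F [0.8 0.1 2.6] w 0.702
[-444.9, -4.0, -0.2] yaw 11.95 tilt 0.63 turn rz -179.85 shift after turn [444.9, 2.8, -0.7]
```

View pics/l_wrist.png

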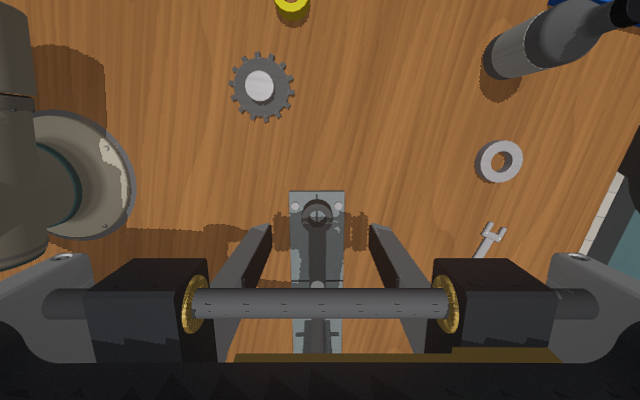

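View pics/l_scene.png

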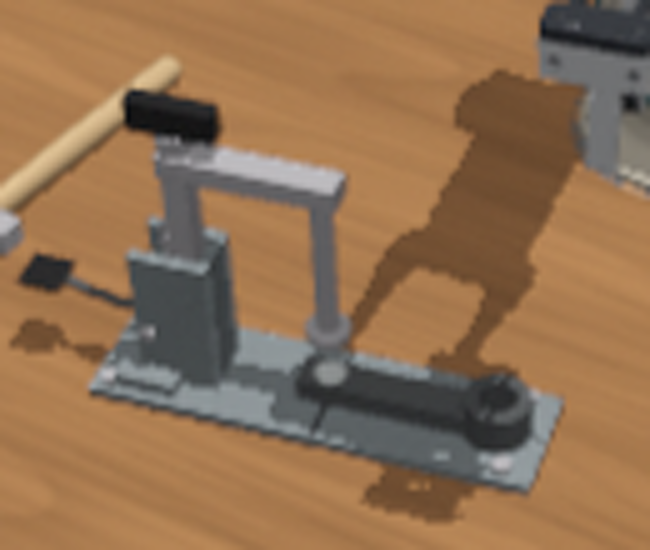

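View pics/l_side.png

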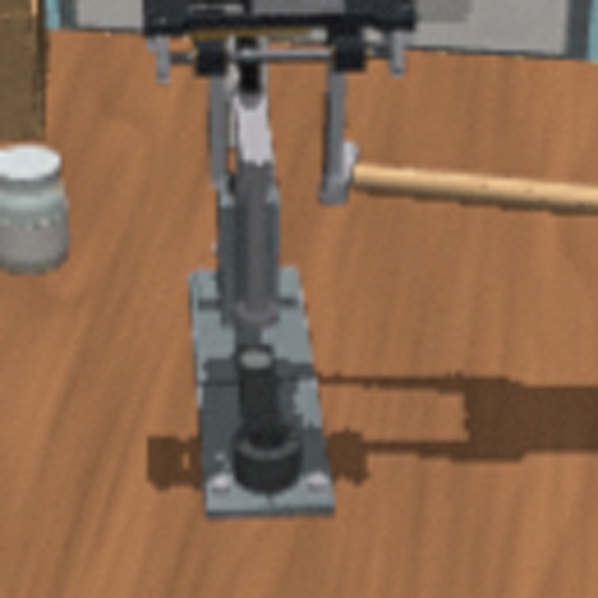

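Link lies as wanted: spot at scene crop (331,373) vs predicted (331,371), side (256,358) vs (253,357), under the raised pad. Next I lift, half-turn so the camera side faces away from the stand, and go over the thumb plate.

>>> apply_moves(commands=[0,0,-10,0,0,8.57,0,0,-10,0,0,8.57,0,0,-10,0,0,8.57,0,0,-10,0,0,8.57,0,0,0,0,0,8.57], claw=0)

```text
time_s: 21.3
position: [0.4238, 0.1052, 0.3318]
ee_rot: [-2.738, -1.539, 0.003]
contact_force: [0.0, -0.7, -0.2]
grip_width: 0.311
```

>>> apply_moves(commands=[0,0,0,0,0,8.57,0,0,0,0,0,8.57,0,0,0,0,0,8.57,0,0,0,0,0,8.57,0,0,0,0,0,8.57])

```text
time_s: 21.8
position: [0.423, 0.1052, 0.3304]
ee_rot: [-3.111, -0.432, 0.008]
contact_force: [-0.1, 0.5, -0.4]
grip_width: 0.006
```

>>> apply_moves(commands=[0,0,0,0,0,8.57,0,0,0,0,0,8.57,0,0,0,0,0,8.57,0,0,0,0,0,8.57,0,0,0,0,0,8.57])

```text
time_s: 22.3
position: [0.423, 0.1052, 0.3304]
ee_rot: [3.053, -0.734, -0.008]
contact_force: [-0.2, -0.2, -0.5]
grip_width: 0.008
```

>>> apply_moves(commands=[0,0,0,0,0,8.57,0,0,0,0,0,8.57,0,0,0,0,0,8.57,0,0,0,0,0,8.57,0,0,0,0,0,8.57])

```text
time_s: 22.8
position: [0.4224, 0.0711, 0.3292]
ee_rot: [-2.599, 1.708, 0.037]
contact_force: [0.9, -1.4, -0.1]
grip_width: 0.004
```

>>> apply_moves(commands=[0,0,0,0,0,8.57,40,0,0,0,0,0,45,0,0,0,0,0,45,0,0,0,0,0,45,0,0,0,0,0])

```text
time_s: 23.3
position: [0.4678, -0.1333, 0.3158]
ee_rot: [-2.473, 1.839, 0.061]
contact_force: [0.7, 0.0, -0.1]
grip_width: 0.006
```

Run:
```python
from h import *
p=S2W((.125,0,.34),SP)[0]; plan(p,-168.2); print(arm.read_state()['joint_positions'].round(2))
```

```text
pos [ 467.8 -133.3  315.8] t 23.3 F [ 0.7  0.  -0.1] w 0.006
[199.8, 10.4, -38.0] yaw -163.34 tilt 4.08 turn rz 4.86 shift after turn [202.1, -6.2, -24.2]
[-0.48  0.1   1.42  0.07  1.64  2.38]
```

>>> apply_moves(commands=[0,0,-15,0,0,0,0,0,0,0,0,0])

```text
time_s: 23.5
position: [0.4686, -0.1343, 0.3316]
ee_rot: [-2.471, 1.842, 0.059]
contact_force: [1.5, -0.0, -0.5]
grip_width: 0.006
```

Run:
```python
from h import *
p=S2W((.125,0,.34),SP)[0]; plan(p,-168.2); s=arm.read_state(); print(s['joint_positions'].round(2),s['joint_vel'].round(2)); print(cv2.Rodrigues(s['ee_rot'])[0].round(3))
```

```text
pos [ 468.6 -134.3  331.6] t 23.5 F [ 1.5 -0.  -0.5] w 0.006
[199.7, 10.8, -21.9] yaw -163.46 tilt 4.05 turn rz 4.74 shift after turn [200.9, -5.6, -8.4]
[-0.48  0.1   1.39  0.07  1.68  2.38] [ 0.04 -0.03  0.04  0.01 -0.01  0.  ]
[[ 0.286 -0.958  0.005]
 [-0.956 -0.285  0.07 ]
 [-0.066 -0.025 -0.998]]
```

```bash
cat >> h.py <<'E'
def full(tgt,yaw_deg):
    st=arm.read_state(); R=cv2.Rodrigues(np.array(st['ee_rot'],float))[0]
    c,s=np.cos(np.radians(yaw_deg)),np.sin(np.radians(yaw_deg))
    Rf=np.c_[[-s,c,0],[c,s,0],[0,0,-1]]
    rv=np.degrees(cv2.Rodrigues(R.T@Rf)[0].ravel())
    print('turn',rv.round(2),'shift after',(Rf.T@(np.array(tgt)-st['position'])*1000).round(1),'pos',(st['position']*1000).round(1),'F',st['contact_force'].round(1),'w',round(st['grip_width'],3),'t',round(st['time_s'],2),'q6',st['joint_positions'][5].round(2))
E
python3 - <<'E'
from h import *
full(S2W((.125,0,.34),SP)[0],-168.2)
E
```

```text
turn [-1.25  3.85  4.79] shift after [200.9  -5.6  -8.4] pos [ 468.6 -134.3  331.6] F [ 1.5 -0.  -0.5] w 0.006 t 23.5 q6 2.38
```

>>> apply_moves(commands=[20,0,0,-1.2,3.8,4.8,45,-1,0,0,0,0,45,-1,0,0,0,0,45,-2,0,0,0,0,40,-2,0,0,0,0])

```text
time_s: 24.0
position: [0.5164, -0.3222, 0.3304]
ee_rot: [-2.44, 1.975, -0.0]
contact_force: [0.5, 0.3, 1.1]
grip_width: 0.002
```

>>> apply_moves(commands=[0,0,0,0,0,0,0,0,0,0,0,0])

```text
time_s: 24.2
position: [0.516, -0.3211, 0.33]
ee_rot: [-2.439, 1.977, 0.002]
contact_force: [-0.3, 0.0, 0.8]
grip_width: 0.003
```

Run:
```python
from h import *
full(S2W((.125,0,.34),SP)[0],-168.2)
st=arm.read_state()
im,d=arm.grab_frame('wrist'); save('m_wrist',im)
for p in ((.125,0,.0775),(.143,.018,.0775),(.143,-.018,.0775)): print(proj('wrist',S2W(p,SP),st).round(0))
```

```text
turn [-0.05  0.16  0.14] shift after [  8.4   2.6 -10. ] pos [ 516.  -321.1  330. ] F [-0.3  0.   0.8] w 0.003 t 24.2 q6 2.26
[[322. 168.]]
[[310. 157.]]
[[333. 157.]]
```

View pics/m_wrist.png

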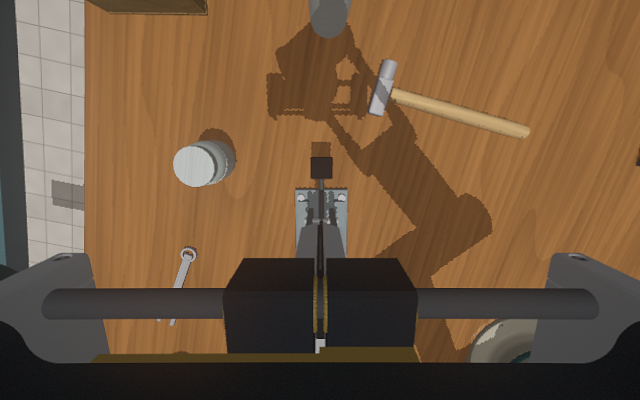

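>>> apply_moves(commands=[12,2,40,0,0,0,0,0,45,0,0,0,0,0,45,0,0,0,0,0,45,0,0,0,0,0,45,0,0,0])

```text
time_s: 24.75
position: [0.5175, -0.3317, 0.1115]
ee_rot: [-2.441, 1.974, -0.006]
contact_force: [0.7, -0.2, -0.1]
grip_width: 0.007
```

>>> apply_moves(commands=[0,0,25,0,0,0,0,0,8,0,0,0,0,0,0,0,0,0,0,0,0,0,0,0])

```text
time_s: 25.15
position: [0.5191, -0.3343, 0.0812]
ee_rot: [-2.44, 1.976, -0.01]
contact_force: [0.3, 0.1, -0.1]
grip_width: 0.006
```

Run:
```python
from h import *
full(S2W((.130,0,.034),SP)[0],-168.2)
im,d=arm.grab_frame('wrist'); save('n_wrist',im)
im,d=arm.grab_frame('scene'); save('n_scene',cv2.resize(im[110:240,200:350],None,fx=4.6,fy=4.6,interpolation=cv2.INTER_CUBIC))
```

```text
turn [-0.31 -0.21  0.2 ] shift after [-0.1  2.9 47.2] pos [ 519.1 -334.3   81.2] F [ 0.3  0.1 -0.1] w 0.006 t 25.15 q6 2.25
```

View pics/n_wrist.png

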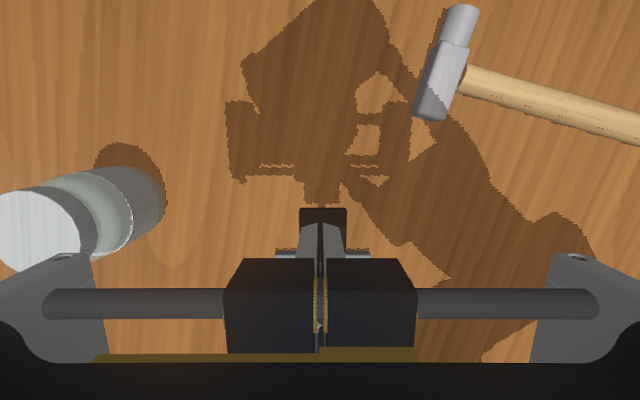

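View pics/n_scene.png

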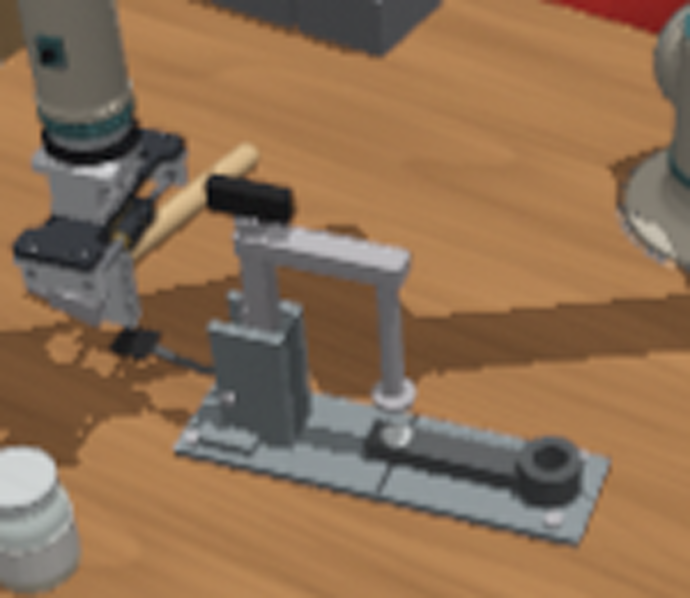

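>>> apply_moves(commands=[0,2,10,0,0,0,0,0,10,0,0,0,0,0,10,0,0,0,0,0,8,0,0,0])

```text
time_s: 25.65
position: [0.5168, -0.3361, 0.0408]
ee_rot: [-2.44, 1.978, -0.009]
contact_force: [-0.3, -3.4, 2.9]
grip_width: 0.001
```

>>> apply_moves(commands=[0,0,5,0,0,0,0,0,3,0,0,0,0,0,0,0,0,0,0,0,0,0,0,0,0,0,0,0,0,0])

```text
time_s: 26.15
position: [0.5166, -0.3354, 0.0337]
ee_rot: [-2.44, 1.977, -0.007]
contact_force: [1.6, -4.2, 2.9]
grip_width: 0.004
```

Run:
```python
from h import *
full(S2W((.130,0,.034),SP)[0],-168.2)
im,d=arm.grab_frame('scene'); save('o_scene',cv2.resize(im[110:240,200:350],None,fx=4.6,fy=4.6,interpolation=cv2.INTER_CUBIC))
```

```text
turn [-0.22 -0.16  0.16] shift after [-0.7  0.3 -0.3] pos [ 516.6 -335.4   33.7] F [ 1.6 -4.2  2.9] w 0.004 t 26.15 q6 2.24
```

View pics/o_scene.png

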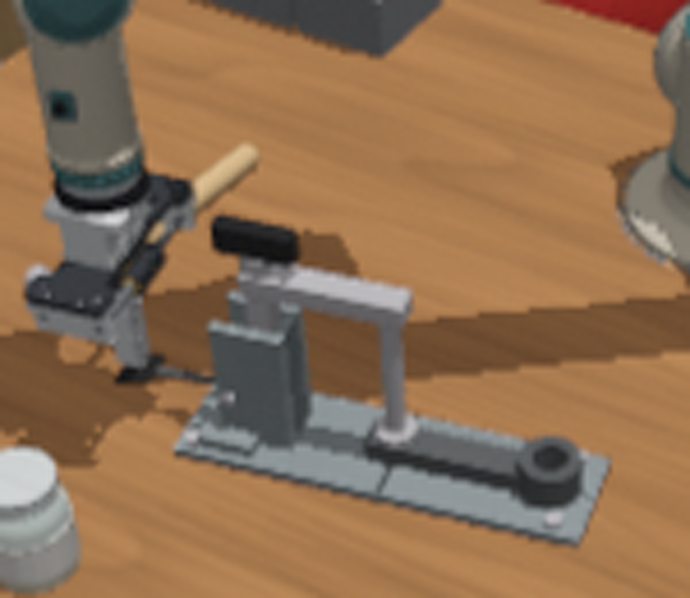

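The pad has come down onto the link. I'll hold a moment longer, then release.

>>> apply_moves(commands=[0,0,0,0,0,0,0,0,0,0,0,0,0,0,0,0,0,0,0,0,0,0,0,0,0,0,0,0,0,0])

```text
time_s: 26.7
position: [0.5163, -0.3348, 0.0333]
ee_rot: [-2.439, 1.977, -0.005]
contact_force: [1.6, -4.5, 2.9]
grip_width: 0.005
```

>>> apply_moves(commands=[0,0,-10,0,0,0,0,0,-15,0,0,0,0,0,-30,0,0,0,0,0,-45,0,0,0,0,0,-45,0,0,0])

```text
time_s: 27.2
position: [0.5132, -0.3311, 0.178]
ee_rot: [-2.438, 1.975, 0.01]
contact_force: [-0.3, -1.5, -0.1]
grip_width: 0.005
```

>>> apply_moves(commands=[0,0,-45,0,0,0,0,0,-20,0,0,0,0,0,0,0,0,0,0,0,0,0,0,0,0,0,0,0,0,0])

```text
time_s: 27.7
position: [0.5139, -0.3329, 0.2405]
ee_rot: [-2.439, 1.976, 0.006]
contact_force: [-0.3, 0.3, -0.2]
grip_width: 0.005
```

Run:
```python
from h import *
full(S2W((.130,0,.2),SP)[0],-168.2)
im,d=arm.grab_frame('scene'); save('p_scene',cv2.resize(im[110:240,200:350],None,fx=4.6,fy=4.6,interpolation=cv2.INTER_CUBIC)); save('p_full',im)
v,u=np.mgrid[140:230,220:340]; P=unproj('scene',np.c_[u.ravel(),v.ravel()],d[140:230,220:340].ravel())
c,s=np.cos(SP[2]),np.sin(SP[2]); q=P-[SP[0],SP[1],0]; X=q[:,0]*c+q[:,1]*s; Y=-q[:,0]*s+q[:,1]*c
m=(X>-.12)&(X<-.05)&(np.abs(Y)<.009)&(P[:,2]>.13); print('beam top z (rail0=.167)',np.percentile(P[m,2],[50,80,90,95]))
im,d=arm.grab_frame('side'); save('p_side',cv2.resize(im[130:260,290:420],None,fx=4.6,fy=4.6,interpolation=cv2.INTER_CUBIC))
```

```text
turn [0.02 0.24 0.16] shift after [ 2.3 -1.9 40.5] pos [ 513.9 -332.9  240.5] F [-0.3  0.3 -0.2] w 0.005 t 27.7 q6 2.24
beam top z (rail0=.167) [0.18560986 0.1871203  0.18812862 0.18883438]
```

View pics/p_scene.png

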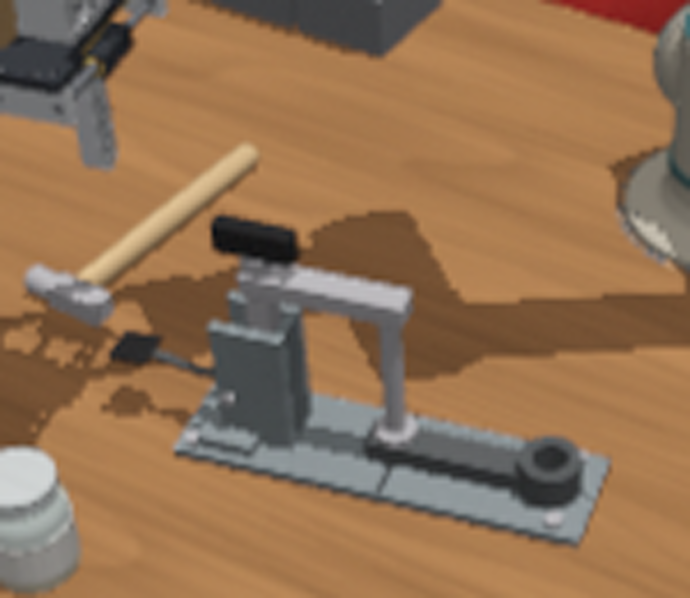

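View pics/p_side.png

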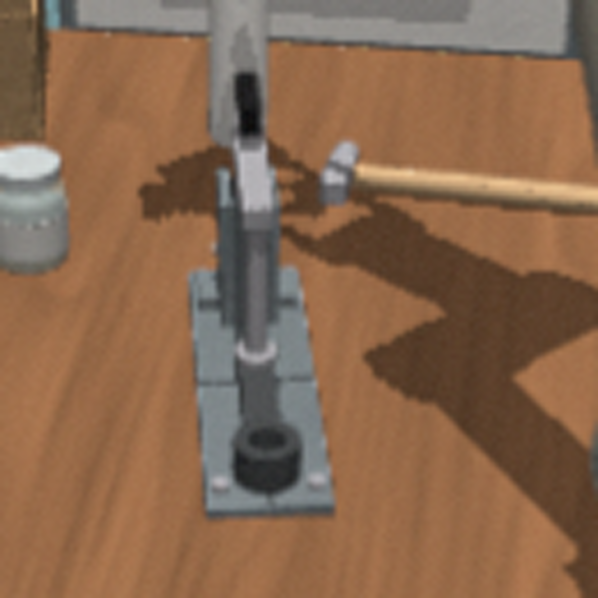

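View pics/p_full.png

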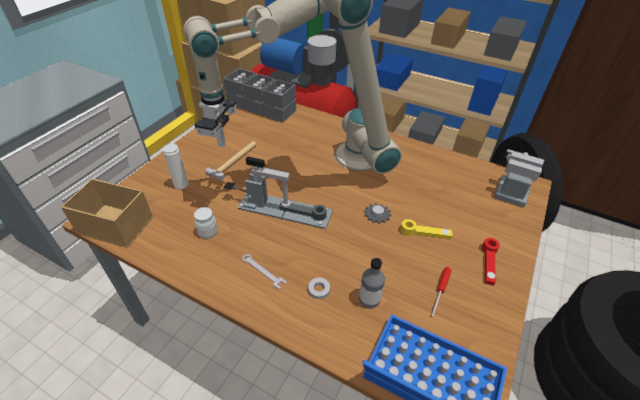

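The pad rests on the spot with the rail at about 0.020. The thumb plate is back up, the bystanders are where they were, and the robot is clear. Handing in.

```bash
python3 -c "
from h import *
print(arm.sign_off())"
```

```text
the job is handed in; nothing more can be done
None
```

I carried out the whole job and handed it in shortly after 27.7 s of the 67 s; no verdict was reported.

- **Rail:** I ratcheted it up by its grip to the top tooth and let go. The beam's height in the depth image showed the pawl holding it there.
- **Link:** I laid the dark link along the centre line, boss towards the open end, and let go. Before the pad came down, its spot was within about 2–3 mm of the marked crossing in the scene and side pictures.
- **Pad:** I held the thumb plate down until the pad had come to rest on the link, then released it. Afterwards the beam height put the rail at about 0.019–0.020 m, the plate was back up and the arm was clear. In the pictures the bystanders and the red and yellow look-alikes were in place.

**What went wrong on the way:**
- **Fingertips:** They measured about 14 mm behind the TCP, not 8 mm ahead as described. My first close on the link therefore shut above the bar without moving it. I went 24 mm lower and gripped it properly.
- **Wrist turn:** The half turn before pressing the plate ran into the last joint's range, leaving the tool about 4° off vertical. I straightened it before pressing.

I could not measure the pad's force on the link or the pawl's angle. I judged both from the pictures only.

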